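# Sort pipe rings by bore onto the two arms of a stock rack

## Task

Put the pipe rings standing about on the bench back on the stock rack. Swing the keeper bar well open, then hang each ring by its bore, fully on the arm (no part of it beyond the tip): every ring that goes over the thick arm belongs there, and only those too tight for it go on the thin arm. When all hang, swing the keeper fully shut across the arms again, and leave the other things on the bench alone.

Things in the scene. Friction and masses are not known exactly. Their poses are not given: they have to be found in the camera images.
- rack: fixed grey rack, base plate 12 mm thick. Origin: on the table midway between its two posts (30 mm in x, 36 in y, 160 high). Two level steel arms run from the posts to -x, axes 130 mm up: the thick at y = +60 mm, the thin at y = -60 mm. Free length 150 mm, from x = -15 (post) to -165 (tip). A ring hung on its proper arm has its origin 5 mm below the arm's axis
- thick_tip (a point): centre of the end of the thick arm, 34 mm diameter, 130 mm above the table
- thin_tip (a point): centre of the end of the thin arm, 18 mm diameter, 130 mm above the table
- keeper (a joint): angle (rad) of the keeper, a dark steel bar 215 mm long, 16 high, 10 thick, at the arms' height, 20 mm in front of their tips; 0 = shut across both tips; grows as it swings out towards the robot about its upright hinge at the rack's left (clockwise from above), stop at 1.75; stays where left (0.12 N m friction)
- keeper_grip (a point): on the keeper's upright round black grip (18 mm diameter, from 138 to 186 mm above the table), at 164 mm, 90 mm from the hinge axis; turns with the bar
- keeper_hinge (a point): on the keeper's upright hinge axis, 130 mm above the table (rack x = -190 mm, y = +130 mm)
- ring_a: steel pipe ring on its foot, may be absent: band 60 mm outside diameter, 24 wide (axis = own x, level), heavy foot 44 (x) by 60 (y) by 14 mm, square grip block 24 x 24 mm on top, 29 to 70 mm above the bore centre. Bore 44 or 28 mm, not told which: see it or try it on the thick arm; same outside. Origin: bore centre, 40 mm above the foot's underside, z up; both ways round in x alike. 220 to 420 g
- ring_b: steel pipe ring on its foot, may be absent: band 60 mm outside diameter, 24 wide (axis = own x, level), heavy foot 44 (x) by 60 (y) by 14 mm, square grip block 24 x 24 mm on top, 29 to 70 mm above the bore centre. Bore 44 or 28 mm, not told which: see it or try it on the thick arm; same outside. Origin: bore centre, 40 mm above the foot's underside, z up; both ways round in x alike. 220 to 420 g
- ring_c: steel pipe ring on its foot, may be absent: band 60 mm outside diameter, 24 wide (axis = own x, level), heavy foot 44 (x) by 60 (y) by 14 mm, square grip block 24 x 24 mm on top, 29 to 70 mm above the bore centre. Bore 44 or 28 mm, not told which: see it or try it on the thick arm; same outside. Origin: bore centre, 40 mm above the foot's underside, z up; both ways round in x alike. 220 to 420 g
- ring_d: steel pipe ring on its foot, may be absent: band 60 mm outside diameter, 24 wide (axis = own x, level), heavy foot 44 (x) by 60 (y) by 14 mm, square grip block 24 x 24 mm on top, 29 to 70 mm above the bore centre. Bore 44 or 28 mm, not told which: see it or try it on the thick arm; same outside. Origin: bore centre, 40 mm above the foot's underside, z up; both ways round in x alike. 220 to 420 g
- ring_e: steel pipe ring on its foot, may be absent: band 60 mm outside diameter, 24 wide (axis = own x, level), heavy foot 44 (x) by 60 (y) by 14 mm, square grip block 24 x 24 mm on top, 29 to 70 mm above the bore centre. Bore 44 or 28 mm, not told which: see it or try it on the thick arm; same outside. Origin: bore centre, 40 mm above the foot's underside, z up; both ways round in x alike. 220 to 420 g
- ring_f: steel pipe ring on its foot, may be absent: band 60 mm outside diameter, 24 wide (axis = own x, level), heavy foot 44 (x) by 60 (y) by 14 mm, square grip block 24 x 24 mm on top, 29 to 70 mm above the bore centre. Bore 44 or 28 mm, not told which: see it or try it on the thick arm; same outside. Origin: bore centre, 40 mm above the foot's underside, z up; both ways round in x alike. 220 to 420 g
- hex_bolt: bystander: large dark hex bolt standing on its 46 mm head, 98 mm high; origin under it
- jar: bystander: jar, 68 mm diameter, 85 mm high; origin under it
- carton: bystander: cardboard carton 70 x 90 x 60 mm; origin under its centre
- carton_b: bystander: cardboard carton 80 x 100 x 60 mm; origin under its centre
- wrench: bystander: wrench 170 mm long, lying along its x
- mug: bystander: white mug, 76 mm diameter, 90 mm high, handle at its +y; origin under it
- screwdriver: bystander: screwdriver 180 mm long, lying along its x
Things that resemble listed ones, but are neither listed nor needed, are in the scene too. Leave any pink look-alike of the ring_a alone.

How it is judged (in metres and radians):
On the way, in this order (a step that is already met when the one before it is completed fails the run):
1. the keeper is swung open, more than 1.2 rad (value of joint keeper above 1.2 rad), for 0.2 s.
2. with the keeper open, every ring hangs on its proper arm, let go (x of ring_a in the frame of rack between -0.143 and -0.02 m and y of ring_a in the frame of rack between 0.048 and 0.072 m and z of ring_a in the frame of rack between 0.115 and 0.14 m and contact force between each of ring_a, ring_b, ring_c, ring_d, ring_e, ring_f and the fingers below 0.1 N and x of ring_b in the frame of rack between -0.143 and -0.02 m and y of ring_b in the frame of rack between -0.072 and -0.048 m and z of ring_b in the frame of rack between 0.115 and 0.14 m and x of ring_c in the frame of rack between -0.143 and -0.02 m and y of ring_c in the frame of rack between -0.072 and -0.048 m and z of ring_c in the frame of rack between 0.115 and 0.14 m and x of ring_d in the frame of rack between -0.143 and -0.02 m and y of ring_d in the frame of rack between 0.048 and 0.072 m and z of ring_d in the frame of rack between 0.115 and 0.14 m and x of ring_e in the frame of rack between -0.143 and -0.02 m and y of ring_e in the frame of rack between -0.072 and -0.048 m and z of ring_e in the frame of rack between 0.115 and 0.14 m and x of ring_f in the frame of rack between -0.143 and -0.02 m and y of ring_f in the frame of rack between 0.048 and 0.072 m and z of ring_f in the frame of rack between 0.115 and 0.14 m and value of joint keeper above 0.8 rad), for 0.3 s.
3. the keeper is shut, less than 0.1 rad (value of joint keeper below 0.1 rad), for 0.2 s.
At the end, for the whole second after the job is handed in: Every ring present hangs at rest and let go on its proper arm (44 mm bores on the thick arm, 28 mm bores on the thin arm): bore centre within 12 mm of the arm's axis sideways and 115 to 140 mm above the table, at rack x between -143 and -20 mm; the keeper is shut to less than 0.1 rad (x of ring_a in the frame of rack between -0.143 and -0.02 m and y of ring_a in the frame of rack between 0.048 and 0.072 m and z of ring_a in the frame of rack between 0.115 and 0.14 m and contact force between each of ring_a, ring_b, ring_c, ring_d, ring_e, ring_f and the fingers below 0.1 N and x of ring_b in the frame of rack between -0.143 and -0.02 m and y of ring_b in the frame of rack between -0.072 and -0.048 m and z of ring_b in the frame of rack between 0.115 and 0.14 m and x of ring_c in the frame of rack between -0.143 and -0.02 m and y of ring_c in the frame of rack between -0.072 and -0.048 m and z of ring_c in the frame of rack between 0.115 and 0.14 m and x of ring_d in the frame of rack between -0.143 and -0.02 m and y of ring_d in the frame of rack between 0.048 and 0.072 m and z of ring_d in the frame of rack between 0.115 and 0.14 m and x of ring_e in the frame of rack between -0.143 and -0.02 m and y of ring_e in the frame of rack between -0.072 and -0.048 m and z of ring_e in the frame of rack between 0.115 and 0.14 m and x of ring_f in the frame of rack between -0.143 and -0.02 m and y of ring_f in the frame of rack between 0.048 and 0.072 m and z of ring_f in the frame of rack between 0.115 and 0.14 m and value of joint keeper below 0.1 rad and linear speed of each of ring_a, ring_b, ring_c, ring_d, ring_e, ring_f below 0.02 m/s); the robot touches nothing.
It fails at once if a bystander is moved more than 50 mm or knocked over (distance of any of hex_bolt, jar, carton, wrench, mug, carton_b, screwdriver from where it was at the start of the episode above 0.05 m or angle between any of hex_bolt, jar, mug's own z axis and vertical above 0.7 rad).
Of ring_a, ring_b, ring_c, ring_d, ring_e, ring_f only 4 to 5 are there at a start; the rules pass over those that are not, and their reading is None.
At some moment in a run one of ring_a, ring_b, ring_c, ring_d, ring_e, ring_f may be knocked a few centimetres aside while the robot is not near it.
It also fails if it takes over 210 s, if anything falls off the work surface, if the arm or the gripper's body presses on something with over 40 N, if the wrist force passes 120 N, or if a joint passes its speed limit or range.

## Robot

A 6-joint arm with a two-finger parallel gripper is mounted at the origin on the work surface. World frame = base frame: x ahead of the robot, y to its left, z up, the work surface at z = 0. Lengths are in mm, angles in rad, forces in N, time in s.
With the tool pointing down it reaches from about 300 to 775 mm from the base axis. Payload 14.6 kg.
Tool frame: the origin (TCP) lies between the finger pads; the fingertips stand manip.nose_length ahead of it and the grasp point (between the pads) lies 11 mm behind it (manip.nose_length is the distance from the TCP to the fingertips, in mm); z points along the fingers, y is the line along which they close (so a half turn about z gives the same grasp; the last joint's range is limited). The gripper opens to 94 mm and grips with 3 to 60 N. Pads are 16 mm wide; open, the fingers measure 119 mm over their backs; the gripper's body (75 mm by 177 mm) begins 78 mm behind the grasp point.
Start: joints at [1.225, 0.3, 1.521, -0, 1.321, -0.067], TCP at [151.359, 528.753, 213.446] pointing down, gripper open.
Joint ranges: [-3.03, 3.03], [-0.79, 2.21], [0.23, 2.52], [-1.04, 4.18], [0, 3.07], [-2.55, 2.55]. Speed limits (rad/s): [2.22, 2.22, 2.57, 3.14, 3.14, 3.14].

## Interface

Orientations are given as [roll, pitch, yaw] about the fixed x, y, z axes, in that order (R = Rz(yaw) Ry(pitch) Rx(roll)).
In Python, from cell import manip, cams, job gives the robot as it stands.
- The arm moves only by the tool jog_arm, never from a script. Its argument "commands" is a list of rows, each an object of numbers: "dx", "dy", "dz": the shift along the tool's x, y, z each as a share of 40 mm, from -1 to 1; "ax", "ay", "az": the turn, a rotation vector about the tool's x, y, z each as a share of 10 degrees, from -1 to 1; "gripper": the closure, from 0 (fully open) to 1 (shut). A call has 1 to 10 rows; each row shifts and turns the commanded pose from where the row before left it, along the tool's axes as they then stand; what a row does not reach is not made up. A row lasts 1/8 s, in which the tool goes at most 62.5 mm and 10.7 degrees, less where a joint would pass 70% of its speed; a pose out of reach is approached as far as the arm can. A call with a number of a shift or a turn outside -1 to 1 is refused whole. A call with a gripper value outside its range is refused whole. The fingers move at their own pace and stop on an object; "squeeze" is the grip in N (left out, the last holds). Time passes only in rows, so rows that do not move let the fingers close. It gives the time, the measured TCP pose, the force, the opening and the grip force at its end, in the units of the state.
- manip.read_state(): the state, without advancing time (a new reading comes with each control period).
- cams.camera(name): name is "scene" or "top" or "wrist"; returns a dict with "image" (420x560x3 uint8, red, green, blue), "fx", "fy", "cx", "cy" (pixels), "world_to_cam" (4x4, takes a point from world to camera coordinates). Camera axes: x right, y down, z forward; pixel columns grow to the right and rows downward; lengths in mm; the calibration is good to about 2 mm. A picture is of the moment at which its call begins. There is no depth.
- job.sign_off(): hands the job in; it is judged then, once.
The state is a dict: "clock": time; "joints": joint angles; "qd": joint speeds; "effort": joint torques, N m; "eef_pos": TCP position; "eef_rot": TCP orientation; "wrist_force": force on the tool from outside, world axes, zero at the start; "moment": the same for the moment, N m; "finger_gap": finger opening in mm; "finger_force": force on a finger pad.
Only numpy, scipy, OpenCV 4.12 (cv2) and the standard library are available. Lean on these libraries where they do the work, as an engineer would, in place of code of your own. Each camera call takes 0.05 s, during which the arm holds its last target. There are 200 camera calls.

## Working session

There is one attempt and no reset: what is moved stays moved. The work goes in short steps, Python scripts to look and compute and a tool call to move; the robot and the scene stay as the last step left them, time stands still between calls to the robot, and variables do not carry over. Pictures are saved under pics/ and viewed, at most 14 in all, crops included, and the job is handed in when it is done.

Besides the shell and the picture viewer there is one more tool, called after "Request:" as name(argument=value, ...) on one line, values as JSON. jog_arm: Moves the arm, as the interface text tells. Shift numbers are shares of 40 mm and turn numbers shares of 10 degrees, none past 1 either way. Its arguments: {"type":"object","properties":{"commands":{"type":"array"},"squeeze":{"type":"number"}},"required":["commands"]}

```bash
mkdir -p pics; ls; python3 - <<'E'
from cell import manip,cams,job
import cv2,numpy as np
s=manip.read_state();print({k:np.round(v,3).tolist() for k,v in s.items()},manip.nose_length)
for n in("scene","top"):
    c=cams.camera(n);cv2.imwrite(f"pics/{n}0.png",c["image"][:,:,::-1]);np.savez(f"{n}0.npz",**c)
    print(n,c["fx"],c["cx"],c["cy"],np.round(c["world_to_cam"],3).tolist())
E
```

```text
pics
{'clock': 0.0, 'joints': [1.225, 0.3, 1.522, 0.0, 1.321, -0.067], 'qd': [0.0, 0.001, -0.001, -0.001, -0.0, -0.0], 'effort': [-0.0, -53.181, -35.273, 0.071, 0.024, -0.0], 'eef_pos': [151.262, 528.515, 212.888], 'eef_rot': [-3.14, -0.0, 2.863], 'wrist_force': [0.067, -0.231, -0.849], 'moment': [-0.051, -0.023, -0.015], 'finger_force': 0.0, 'finger_gap': 94.116} 8.0
scene 503.9602833970123 278.0157004511612 209.2324371218324 [[-0.322, 0.947, -0.01, 140.756], [0.658, 0.216, -0.722, -251.67], [-0.681, -0.239, -0.692, 2032.391], [0.0, 0.0, 0.0, 1.0]]
top 532.2533252737485 281.3891543486495 204.78685036775204 [[-0.003, -1.0, -0.003, 2.622], [-0.997, 0.004, -0.077, 506.654], [0.077, 0.003, -0.997, 1590.024], [0.0, 0.0, 0.0, 1.0]]
```

View pics/scene0.png

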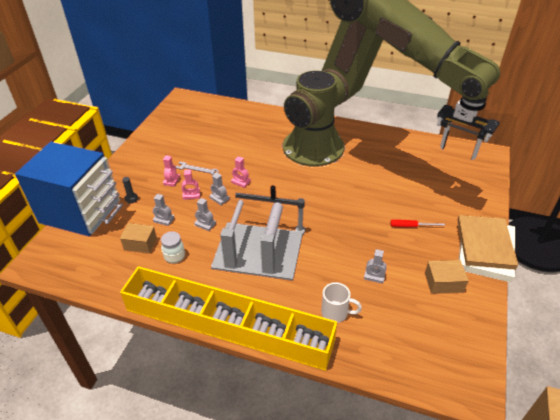

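View pics/top0.png

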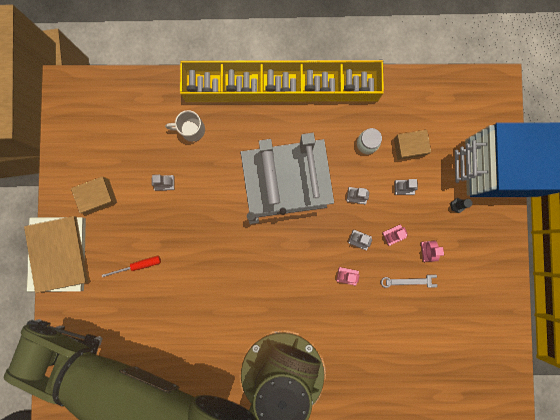

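The four candidates are grey rings, at top-view pixels (163,182), (357,195), (405,186) and (360,240). The look-alikes are pink, at (395,235), (432,251) and (348,276), and I'm leaving those. The rack is at about (288,178), with the keeper along (250,220) to (316,214). Next is a close crop to check.

```bash
cat > h.py <<'E'
import numpy as np,cv2
from cell import manip,cams,job
def ray(c,uv):
    W=c["world_to_cam"];R=W[:3,:3];o=-R.T@W[:3,3]
    d=R.T@np.array([(uv[0]-c["cx"])/c["fx"],(uv[1]-c["cy"])/c["fy"],1]);return o,d
def on(c,uv,z):
    o,d=ray(c,uv);return (o+d*(z-o[2])/d[2])[:2]
def proj(c,p):
    W=c["world_to_cam"];q=W[:3,:3]@np.array(p,float)+W[:3,3]
    return np.array([c["fx"]*q[0]/q[2]+c["cx"],c["fy"]*q[1]/q[2]+c["cy"]])
def shot(n,tag):
    c=cams.camera(n);np.savez(f"{tag}.npz",**c);cv2.imwrite(f"pics/{tag}.png",c["image"][:,:,::-1]);return c
def crop(c,x0,y0,w,h,k): return cv2.resize(c["image"][y0:y0+h,x0:x0+w,::-1],None,fx=k,fy=k,interpolation=cv2.INTER_CUBIC)
E
python3 - <<'E'
from h import *
t=np.load("top0.npz");s=np.load("scene0.npz")
A=crop(t,235,130,100,100,4);B=crop(t,330,170,100,100,4);C=crop(s,140,155,100,75,4);D=crop(s,350,240,50,50,4);E=crop(t,140,160,50,50,4)
o=np.zeros((600,800,3),np.uint8);
o[:300,:400]=C;o[300:500,:200]=D;o[300:500,200:400]=E;o[:300,400:]=A[:300];o[300:,400:]=B[:300]
cv2.imwrite("pics/c1.png",o)
E
```

```text
(no output)
```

View pics/c1.png

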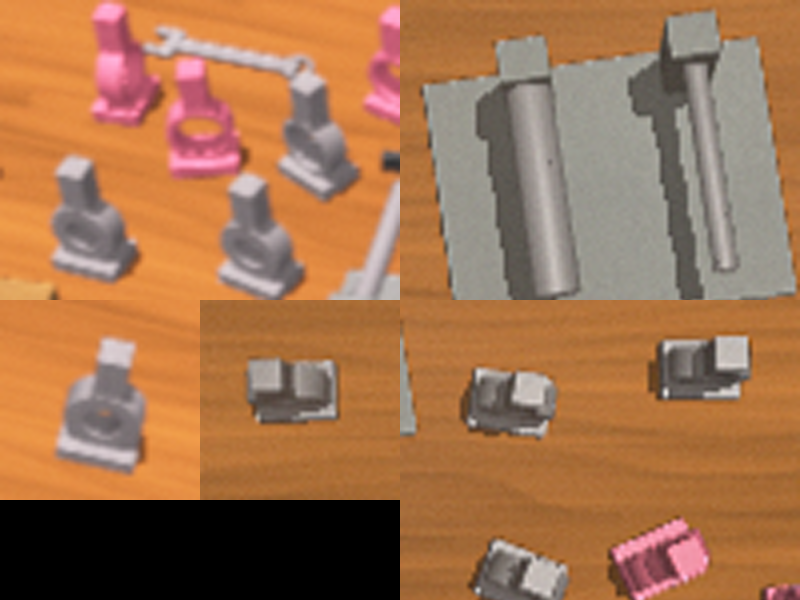

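The crop shows four grey rings with their bore axes roughly along world x. The foot's long side lies along y. The rack is turned about 8°. Next I'll work out the positions.

```bash
cat > m.py <<'E'
from h import *
from scipy.optimize import least_squares
t=np.load("top0.npz");s=np.load("scene0.npz")
# rack: post-top corners + tip in top view (rack frame)
P=lambda u,v:((u-400)/4+235,v/4+130)
obs=[((-15,78,160),P(497,40)),((15,42,160),None)]
obs=[((15,78,160),P(497,40)),((15,42,160),P(545,37)),((-15,42,160),P(550,78)),((-15,78,160),P(503,84)),
     ((15,-42,160),P(665,18)),((15,-78,160),P(715,12)),((-15,-78,160),P(720,58)),((-15,-42,160),P(670,65)),((-165,-60,139),P(724,270)),((-165,60,147),P(558,293))]
def W(q,p):
    c,sn=np.cos(q[2]),np.sin(q[2]);return np.array([q[0]+c*p[0]-sn*p[1],q[1]+sn*p[0]+c*p[1],p[2]])
f=lambda q:np.concatenate([proj(t,W(q,p))-uv for p,uv in obs])
r=least_squares(f,[600,0,.13]);print(r.x,np.round(r.fun,1))
np.save("rack.npy",r.x)
for p in [(-165,60,130),(-165,-60,130),(-190,130,130),(-190,40,164)]:print(p,np.round(W(r.x,p)),np.round(proj(t,W(r.x,p))),np.round(proj(s,W(r.x,p))))
# rings: light block top at z=110 -> brightest grey in top view
im=cv2.GaussianBlur(t["image"],(3,3),0).astype(int)
for n,(u,v) in dict(L=(158,181),A=(362,195),B=(413,182),C=(364,242)).items():
    p=im[v-18:v+19,u-22:u+23];g=(p.max(2)-p.min(2)<30)&(p.min(2)>90)
    ys,xs=np.nonzero(g);print(n,len(ys))
    sub=t["image"][v-16:v+17,u-20:u+21].astype(int);m=((sub.max(2)-sub.min(2)<30)&(sub.min(2)>130)).astype(np.uint8)
    k,lab,st,ce=cv2.connectedComponentsWithStats(m)
    for i in range(1,k):
        if st[i,4]>20:
            cc=ce[i]+[u-20,v-16];pts=np.argwhere(lab==i)[:,::-1].astype(np.float32);print('  ',st[i,4],np.round(cc,1),np.round(on(t,cc,110)),cv2.minAreaRect(pts)[1:])
E
python3 m.py
```

```text
[ 6.70916595e+02 -1.59643885e+01  1.32776458e-01] [-0.6  0.6  0.2 -0.4  0.4 -0.1 -0.7  0.1  0.   0.3  0.3  0.   0.6 -0.9
  0.3 -0.9  0.3  0.8 -0.7  0.6]
(-165, 60, 130) [499.  22. 130.] [274. 204.] [278. 205.]
(-165, -60, 130) [515. -97. 130.] [316. 199.] [241. 201.]
(-190, 130, 130) [465.  88. 130.] [250. 216.] [301. 203.]
(-190, 40, 164) [477.  -1. 164.] [282. 211.] [273. 191.]
L 175
   50 [155.9 178. ] [578. 360.] ((6.0, 7.0), 90.0)
   25 [165.1 179.3] [574. 334.] ((7.0, 3.0), 90.0)
A 164
   63 [362.3 191.8] [ 536. -231.] ((8.538147926330566, 7.905693531036377), 18.43494987487793)
B 157
   64 [412.5 182.5] [ 562. -375.] ((7.0, 7.0), 90.0)
C 197
   93 [363. 237.] [ 407. -231.] ((18.56953239440918, 8.541985511779785), 21.801406860351562)
```

```bash
cat > go.py <<'E'
# go.py R|W x y z [yaw_deg_rack] : needed tool-axis shares (turn first, then shift)
import sys
from h import *
from scipy.spatial.transform import Rotation as Ro
q=np.load("rack.npy");a=[float(v) for v in sys.argv[2:]]
p=np.array(a[:3])
if sys.argv[1]=="R":
    c,s=np.cos(q[2]),np.sin(q[2]);p=np.array([q[0]+c*p[0]-s*p[1],q[1]+s*p[0]+c*p[1],p[2]])
st=manip.read_state();R=Ro.from_euler("xyz",st["eef_rot"])
if len(a)>3:
    G=Ro.from_euler("xyz",[np.pi,0,q[2]+np.radians(a[3])]);rv=(R.inv()*G).as_rotvec(degrees=True)/10;print("turn",rv.round(2));R=G
d=R.inv().apply(p-st["eef_pos"])/40;print("shift",d.round(3),"rows",np.ceil(abs(d).max()),"clk",round(st["clock"],1))
E
python3 go.py R -190 40 213 90; python3 go.py R -190 40 165 90
```

```text
turn [-0.01  0.    6.64]
shift [-1.4213e+01  6.3250e+00 -2.0000e-03] rows 15.0 clk 0.1
turn [-0.01  0.    6.64]
shift [-14.213   6.325   1.198] rows 15.0 clk 0.1
```

Request:
jog_arm(commands=[{"az": 0.95,"gripper": 0},{"az": 0.95},{"az": 0.95},{"az": 0.95},{"az": 0.95},{"az": 0.95},{"az": 0.94}])

```text
schema error: expected keys dx, dy, dz, ax, ay, az, gripper
```

```bash
python3 go.py R -190 40 213 90
```

```text
turn [-0.01  0.    6.64]
shift [-1.4213e+01  6.3250e+00 -2.0000e-03] rows 15.0 clk 0.1
```

Request:
jog_arm(commands=[{"dx": 0,"dy": 0,"dz": 0,"ax": 0,"ay": 0,"az": 0.95,"gripper": 0},{"dx": 0,"dy": 0,"dz": 0,"ax": 0,"ay": 0,"az": 0.95,"gripper": 0},{"dx": 0,"dy": 0,"dz": 0,"ax": 0,"ay": 0,"az": 0.95,"gripper": 0},{"dx": 0,"dy": 0,"dz": 0,"ax": 0,"ay": 0,"az": 0.95,"gripper": 0},{"dx": 0,"dy": 0,"dz": 0,"ax": 0,"ay": 0,"az": 0.95,"gripper": 0},{"dx": 0,"dy": 0,"dz": 0,"ax": 0,"ay": 0,"az": 0.95,"gripper": 0},{"dx": 0,"dy": 0,"dz": 0,"ax": 0,"ay": 0,"az": 0.94,"gripper": 0},{"dx": -0.95,"dy": 0.42,"dz": 0,"ax": 0,"ay": 0,"az": 0,"gripper": 0},{"dx": -0.95,"dy": 0.42,"dz": 0,"ax": 0,"ay": 0,"az": 0,"gripper": 0},{"dx": -0.95,"dy": 0.42,"dz": 0,"ax": 0,"ay": 0,"az": 0,"gripper": 0}])

```text
clock: 1.35
eef_pos: [216.8, 421.2, 213.1]
eef_rot: [-3.141, 0.0, 1.704]
wrist_force: [0.3, 0.7, 1.3]
finger_gap: 94.1
finger_force: 0.0
```

Request:
jog_arm(commands=[{"dx": -0.95,"dy": 0.42,"dz": 0,"ax": 0,"ay": 0,"az": 0,"gripper": 0},{"dx": -0.95,"dy": 0.42,"dz": 0,"ax": 0,"ay": 0,"az": 0,"gripper": 0},{"dx": -0.95,"dy": 0.42,"dz": 0,"ax": 0,"ay": 0,"az": 0,"gripper": 0},{"dx": -0.95,"dy": 0.42,"dz": 0,"ax": 0,"ay": 0,"az": 0,"gripper": 0},{"dx": -0.95,"dy": 0.42,"dz": 0,"ax": 0,"ay": 0,"az": 0,"gripper": 0},{"dx": -0.95,"dy": 0.42,"dz": 0,"ax": 0,"ay": 0,"az": 0,"gripper": 0},{"dx": -0.95,"dy": 0.42,"dz": 0,"ax": 0,"ay": 0,"az": 0,"gripper": 0},{"dx": -0.95,"dy": 0.42,"dz": 0,"ax": 0,"ay": 0,"az": 0,"gripper": 0},{"dx": 0,"dy": 0,"dz": 0,"ax": 0,"ay": 0,"az": 0,"gripper": 0}])

```text
clock: 2.48
eef_pos: [390.7, 137.3, 213.2]
eef_rot: [-3.141, 0.0, 1.701]
wrist_force: [-0.3, -0.7, 0.8]
finger_gap: 94.2
finger_force: 0.0
```

```bash
python3 go.py R -190 40 213 90; python3 - <<'E'
from h import *
c=shot("wrist","w1");R=c["world_to_cam"];print(R[:3,:3].round(2).tolist(),(-R[:3,:3].T@R[:3,3]).round())
E
```

```text
turn [-0.    0.   -0.02]
shift [-3.726  1.687  0.005] rows 4.0 clk 2.5
[[0.99, 0.13, -0.0], [0.12, -0.96, 0.25], [0.03, -0.25, -0.97]] [382. 212. 384.]
```

View pics/w1.png

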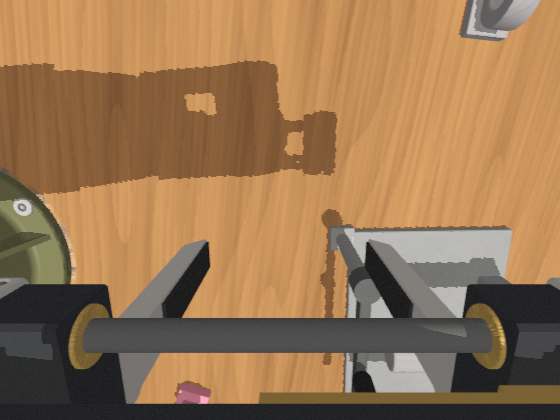

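The wrist view shows the rack's keeper hinge at about (340,238). The camera sits on the tool's +x side. I'm continuing to the grip.

Request:
jog_arm(commands=[{"dx": -0.93,"dy": 0.42,"dz": 0,"ax": 0,"ay": 0,"az": 0,"gripper": 0},{"dx": -0.93,"dy": 0.42,"dz": 0,"ax": 0,"ay": 0,"az": 0,"gripper": 0},{"dx": -0.93,"dy": 0.42,"dz": 0,"ax": 0,"ay": 0,"az": 0,"gripper": 0},{"dx": -0.93,"dy": 0.42,"dz": 0,"ax": 0,"ay": 0,"az": 0,"gripper": 0},{"dx": 0,"dy": 0,"dz": 0.6,"ax": 0,"ay": 0,"az": 0,"gripper": 0},{"dx": 0,"dy": 0,"dz": 0.6,"ax": 0,"ay": 0,"az": 0,"gripper": 0},{"dx": 0,"dy": 0,"dz": 0,"ax": 0,"ay": 0,"az": 0,"gripper": 0}])

```text
clock: 3.4
eef_pos: [475.5, 1.4, 164.3]
eef_rot: [-3.139, -0.001, 1.705]
wrist_force: [-0.1, 0.5, 0.0]
finger_gap: 93.8
finger_force: 0.0
```

```bash
python3 go.py R -190 40 165 90
```

```text
turn [-0.02 -0.    0.01]
shift [-0.078  0.036 -0.019] rows 1.0 clk 3.4
```

Request:
jog_arm(commands=[{"dx": 0,"dy": 0,"dz": 0,"ax": 0,"ay": 0,"az": 0,"gripper": 1},{"dx": 0,"dy": 0,"dz": 0,"ax": 0,"ay": 0,"az": 0,"gripper": 1},{"dx": 0,"dy": 0,"dz": 0,"ax": 0,"ay": 0,"az": 0,"gripper": 1},{"dx": 0,"dy": 0,"dz": 0,"ax": 0,"ay": 0,"az": 0,"gripper": 1},{"dx": 0,"dy": 0,"dz": 0,"ax": 0,"ay": 0,"az": 0,"gripper": 1},{"dx": 0,"dy": 0,"dz": 0,"ax": 0,"ay": 0,"az": 0,"gripper": 1}], squeeze=15)

```text
clock: 4.15
eef_pos: [476.3, 0.4, 165.5]
eef_rot: [3.142, -0.0, 1.704]
wrist_force: [-0.5, 0.6, 0.2]
finger_gap: 37.4
finger_force: 0.0
```

Request:
jog_arm(commands=[{"dx": 0,"dy": 0,"dz": 0,"ax": 0,"ay": 0,"az": 0,"gripper": 1},{"dx": 0,"dy": 0,"dz": 0,"ax": 0,"ay": 0,"az": 0,"gripper": 1},{"dx": 0,"dy": 0,"dz": 0,"ax": 0,"ay": 0,"az": 0,"gripper": 1},{"dx": 0,"dy": 0,"dz": 0,"ax": 0,"ay": 0,"az": 0,"gripper": 1},{"dx": 0.02,"dy": -0.27,"dz": 0,"ax": 0,"ay": 0,"az": 0.7,"gripper": 1},{"dx": 0.02,"dy": -0.27,"dz": 0,"ax": 0,"ay": 0,"az": 0.7,"gripper": 1},{"dx": 0.02,"dy": -0.27,"dz": 0,"ax": 0,"ay": 0,"az": 0.7,"gripper": 1}])

```text
clock: 5.03
eef_pos: [443.9, 2.5, 165.4]
eef_rot: [3.141, -0.0, 1.333]
wrist_force: [2.8, 3.6, -1.0]
finger_gap: 17.7
finger_force: 15.0
```

Request:
jog_arm(commands=[{"dx": 0.02,"dy": -0.27,"dz": 0,"ax": 0,"ay": 0,"az": 0.7,"gripper": 1},{"dx": 0.02,"dy": -0.27,"dz": 0,"ax": 0,"ay": 0,"az": 0.7,"gripper": 1},{"dx": 0.02,"dy": -0.27,"dz": 0,"ax": 0,"ay": 0,"az": 0.7,"gripper": 1},{"dx": 0.02,"dy": -0.27,"dz": 0,"ax": 0,"ay": 0,"az": 0.7,"gripper": 1},{"dx": 0.02,"dy": -0.27,"dz": 0,"ax": 0,"ay": 0,"az": 0.7,"gripper": 1},{"dx": 0.02,"dy": -0.27,"dz": 0,"ax": 0,"ay": 0,"az": 0.7,"gripper": 1},{"dx": 0.02,"dy": -0.27,"dz": 0,"ax": 0,"ay": 0,"az": 0.7,"gripper": 1},{"dx": 0.02,"dy": -0.27,"dz": 0,"ax": 0,"ay": 0,"az": 0.7,"gripper": 1},{"dx": 0.02,"dy": -0.27,"dz": 0,"ax": 0,"ay": 0,"az": 0.7,"gripper": 1}])

```text
clock: 6.15
eef_pos: [380.2, 69.1, 165.6]
eef_rot: [3.141, -0.003, 0.234]
wrist_force: [15.4, 1.0, -12.3]
finger_gap: 17.9
finger_force: 15.0
```

Request:
jog_arm(commands=[{"dx": 0.02,"dy": -0.27,"dz": 0,"ax": 0,"ay": 0,"az": 0.7,"gripper": 1},{"dx": 0,"dy": 0,"dz": 0,"ax": 0,"ay": 0,"az": 0,"gripper": 1},{"dx": 0,"dy": 0,"dz": 0,"ax": 0,"ay": 0,"az": 0,"gripper": 1},{"dx": 0,"dy": 0,"dz": 0,"ax": 0,"ay": 0,"az": 0,"gripper": 0},{"dx": 0,"dy": 0,"dz": 0,"ax": 0,"ay": 0,"az": 0,"gripper": 0},{"dx": 0,"dy": 0,"dz": 0,"ax": 0,"ay": 0,"az": 0,"gripper": 0},{"dx": 0,"dy": 0,"dz": 0,"ax": 0,"ay": 0,"az": 0,"gripper": 0},{"dx": 0,"dy": 0,"dz": -0.8,"ax": 0,"ay": 0,"az": 0,"gripper": 0},{"dx": 0,"dy": 0,"dz": -0.8,"ax": 0,"ay": 0,"az": 0,"gripper": 0},{"dx": 0,"dy": 0,"dz": 0,"ax": 0,"ay": 0,"az": 0,"gripper": 0}])

```text
clock: 7.4
eef_pos: [378.3, 79.4, 231.2]
eef_rot: [3.142, -0.004, 0.116]
wrist_force: [-0.1, 0.7, -0.4]
finger_gap: 84.1
finger_force: 0.0
```

```bash
python3 - <<'E'
from h import *
q=np.load("rack.npy");s=manip.read_state();p=s["eef_pos"][:2]-q[:2];c,n=np.cos(q[2]),np.sin(q[2])
x,y=c*p[0]+n*p[1],-n*p[0]+c*p[1];print(x,y,np.arctan2(-(x+190),130-y))
E
python3 go.py W 407 -231 215 0;python3 go.py W 407 -231 115 0
```

```text
-277.4582811697971 133.3168067943971 1.6087026059195588
turn [ 0.   -0.02 -0.1 ]
shift [-0.315  7.788  0.405] rows 8.0 clk 7.4
turn [ 0.   -0.02 -0.1 ]
shift [-0.315  7.788  2.905] rows 8.0 clk 7.4
```

Request:
jog_arm(commands=[{"dx": 0,"dy": 0,"dz": -0.72,"ax": 0,"ay": -0.02,"az": -0.1,"gripper": 0},{"dx": -0.16,"dy": 1,"dz": 0,"ax": 0,"ay": 0,"az": 0,"gripper": 0},{"dx": -0.16,"dy": 1,"dz": 0,"ax": 0,"ay": 0,"az": 0,"gripper": 0},{"dx": -0.16,"dy": 1,"dz": 0,"ax": 0,"ay": 0,"az": 0,"gripper": 0},{"dx": -0.16,"dy": 1,"dz": 0,"ax": 0,"ay": 0,"az": 0,"gripper": 0},{"dx": -0.16,"dy": 1,"dz": 0,"ax": 0,"ay": 0,"az": 0,"gripper": 0},{"dx": -0.16,"dy": 1,"dz": 0,"ax": 0,"ay": 0,"az": 0,"gripper": 0},{"dx": -0.16,"dy": 1,"dz": 0,"ax": 0,"ay": 0,"az": 0,"gripper": 0},{"dx": -0.16,"dy": 1,"dz": 0,"ax": 0,"ay": 0,"az": 0,"gripper": 0},{"dx": -0.16,"dy": 1,"dz": 0,"ax": 0,"ay": 0,"az": 0,"gripper": 0}])

```text
clock: 8.65
eef_pos: [367.7, -286.3, 257.4]
eef_rot: [-3.141, 0.004, 0.133]
wrist_force: [-0.5, -0.1, 0.1]
finger_gap: 93.9
finger_force: 0.0
```

Request:
jog_arm(commands=[{"dx": 0,"dy": 0,"dz": 0,"ax": 0,"ay": 0,"az": 0,"gripper": 0},{"dx": 0,"dy": 0,"dz": 0,"ax": 0,"ay": 0,"az": 0,"gripper": 0}])

```text
clock: 8.9
eef_pos: [368.0, -284.6, 257.7]
eef_rot: [-3.14, 0.004, 0.133]
wrist_force: [0.4, 0.0, -1.0]
finger_gap: 94.2
finger_force: 0.0
```

```bash
python3 - <<'E'
from h import *
c=shot("wrist","w2");print(c["fx"],manip.read_state()["eef_pos"])
E
```

```text
317.9538909186892 [ 368.13462899 -284.29639643  257.97292853]
```

View pics/w2.png

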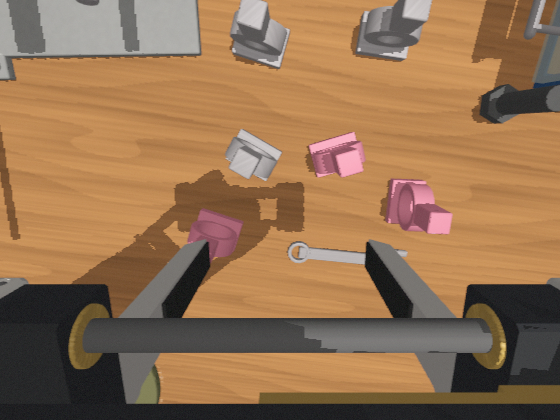

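The wrist view shows ring C at (253,155), A at (260,33) and B at (392,25). The pink ones are at (338,155), (417,205) and (215,232). I'll measure the block tops by brightness.

```bash
cat > blk.py <<'E'
from h import *
def blocks(c,boxes,thr,z=110):
    q=np.load("rack.npy");out=[]
    for n,(x0,y0,x1,y1) in boxes.items():
        im=cv2.resize(c["image"][y0:y1,x0:x1],None,fx=4,fy=4,interpolation=cv2.INTER_CUBIC).astype(int)
        m=((im.max(2)-im.min(2)<25)&(im.min(2)>thr)).astype(np.uint8)
        m=cv2.morphologyEx(m,cv2.MORPH_OPEN,np.ones((5,5)))
        for k in cv2.findContours(m,cv2.RETR_EXTERNAL,cv2.CHAIN_APPROX_NONE)[0]:
            if cv2.contourArea(k)<1500: continue
            P=np.array([on(c,((u-1.5)/4+x0,(v-1.5)/4+y0),z) for u,v in k[:,0]],np.float32)
            r=cv2.minAreaRect(P);print(n,np.round(r[0],1),np.round(r[1],1),"yaw",round(r[2]-np.degrees(q[2]),1),"(rack, mod 90)")
E
python3 - <<'E'
from blk import *
c=np.load("w2.npz")
for t in (150,175,190):
  print(t);blocks(c,dict(A=(220,0,300,75),B=(350,0,440,65),C=(215,120,290,190)),t)
o=np.hstack([crop(c,220,0,90,75,4),crop(c,350,0,90,75,4)]);o2=crop(c,210,120,80,70,4)
O=np.zeros((580,720,3),np.uint8);O[:300]=o;O[300:,:320]=o2;cv2.imwrite("pics/c2.png",O)
E
```

```text
150
A [ 511.7 -251.2] [20.8 32.9] yaw 73.0 (rack, mod 90)
A [ 521.1 -249.5] [13.8 19.6] yaw 67.2 (rack, mod 90)
A [ 535.5 -228.6] [23.2 22.9] yaw 72.5 (rack, mod 90)
B [ 520.  -361.6] [ 9.6 22.8] yaw -0.1 (rack, mod 90)
B [ 557.2 -373.3] [16.6 22.6] yaw -7.5 (rack, mod 90)
C [ 399.2 -255.4] [14.4 21.3] yaw 60.9 (rack, mod 90)
C [ 404.5 -232.7] [29.1 27.4] yaw 59.3 (rack, mod 90)
C [ 420.4 -247.4] [45.5 11.9] yaw 60.3 (rack, mod 90)
175
A [ 535.6 -228.7] [21.8 21.9] yaw 72.5 (rack, mod 90)
B [ 520.1 -361.9] [ 8.8 21.7] yaw -0.1 (rack, mod 90)
B [ 557.2 -373.6] [15.6 22.2] yaw -4.8 (rack, mod 90)
C [ 401.2 -234.5] [21.7 22. ] yaw 61.1 (rack, mod 90)
C [ 422. -248.] [44.9  8.4] yaw 59.6 (rack, mod 90)
190
A [ 535.6 -229.3] [19.7 21.1] yaw 72.2 (rack, mod 90)
B [ 557.6 -373.6] [15. 21.] yaw -5.8 (rack, mod 90)
C [ 401.1 -238.8] [10.4 20.2] yaw 31.2 (rack, mod 90)
C [ 422.  -248.1] [44.   7.7] yaw 59.6 (rack, mod 90)
```

View pics/c2.png

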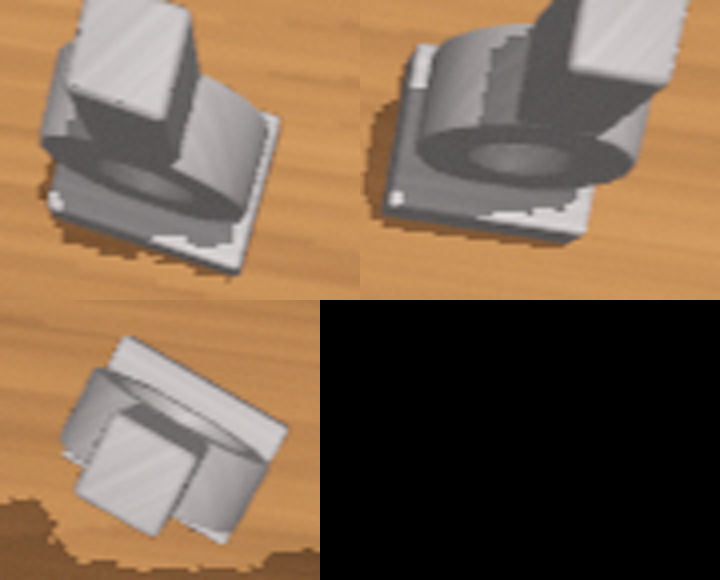

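C's bore is wide, so it goes on the thick arm. The bores of A and B take up about 0.46 of the outside, which means 28 mm, so they go on the thin arm. I'll pick C first.

```bash
python3 go.py W 401.2 -234.5 160 -29.5
```

```text
turn [0.   0.02 2.95]
shift [ 0.303 -1.463  2.449] rows 3.0 clk 8.9
```

Request:
jog_arm(commands=[{"dx": 0,"dy": 0,"dz": 0,"ax": 0,"ay": 0.02,"az": 0.98,"gripper": 0.45},{"dx": 0,"dy": 0,"dz": 0,"ax": 0,"ay": 0,"az": 0.98,"gripper": 0.45},{"dx": 0,"dy": 0,"dz": 0,"ax": 0,"ay": 0,"az": 0.99,"gripper": 0.45},{"dx": 0.1,"dy": -0.49,"dz": 0.8,"ax": 0,"ay": 0,"az": 0,"gripper": 0.45},{"dx": 0.1,"dy": -0.49,"dz": 0.8,"ax": 0,"ay": 0,"az": 0,"gripper": 0.45},{"dx": 0.1,"dy": -0.48,"dz": 0.8,"ax": 0,"ay": 0,"az": 0,"gripper": 0.45},{"dx": 0,"dy": 0,"dz": 0,"ax": 0,"ay": 0,"az": 0,"gripper": 0.45},{"dx": 0,"dy": 0,"dz": 0,"ax": 0,"ay": 0,"az": 0,"gripper": 0.45}])

```text
clock: 9.95
eef_pos: [401.4, -235.6, 163.7]
eef_rot: [3.141, -0.002, -0.381]
wrist_force: [-0.1, 0.1, -0.3]
finger_gap: 51.8
finger_force: 0.0
```

```bash
python3 go.py W 401.2 -234.5 81 -29.5
```

```text
turn [ 0.   -0.01  0.01]
shift [-0.014 -0.024  2.067] rows 3.0 clk 9.9
```

Request:
jog_arm(commands=[{"dx": 0,"dy": 0,"dz": 0.7,"ax": 0,"ay": 0,"az": 0,"gripper": 0.45},{"dx": 0,"dy": 0,"dz": 0.7,"ax": 0,"ay": 0,"az": 0,"gripper": 0.45},{"dx": 0,"dy": 0,"dz": 0.67,"ax": 0,"ay": 0,"az": 0,"gripper": 0.45},{"dx": 0,"dy": 0,"dz": 0,"ax": 0,"ay": 0,"az": 0,"gripper": 0.45},{"dx": 0,"dy": 0,"dz": 0,"ax": 0,"ay": 0,"az": 0,"gripper": 1},{"dx": 0,"dy": 0,"dz": 0,"ax": 0,"ay": 0,"az": 0,"gripper": 1},{"dx": 0,"dy": 0,"dz": 0,"ax": 0,"ay": 0,"az": 0,"gripper": 1},{"dx": 0,"dy": 0,"dz": 0,"ax": 0,"ay": 0,"az": 0,"gripper": 1},{"dx": 0,"dy": 0,"dz": 0,"ax": 0,"ay": 0,"az": 0,"gripper": 1}], squeeze=35)

```text
clock: 11.08
eef_pos: [401.3, -235.7, 80.2]
eef_rot: [3.141, -0.001, -0.382]
wrist_force: [-0.9, -0.7, 6.3]
finger_gap: 23.3
finger_force: 35.0
```

Request:
jog_arm(commands=[{"dx": 0,"dy": 0,"dz": -1,"ax": 0,"ay": 0,"az": 0,"gripper": 1},{"dx": 0,"dy": 0,"dz": -1,"ax": 0,"ay": 0,"az": 0,"gripper": 1},{"dx": 0,"dy": 0,"dz": -1,"ax": 0,"ay": 0,"az": 0,"gripper": 1},{"dx": 0,"dy": 0,"dz": -0.6,"ax": 0,"ay": 0,"az": -0.98,"gripper": 1},{"dx": 0,"dy": 0,"dz": 0,"ax": 0,"ay": 0,"az": -0.98,"gripper": 1},{"dx": 0,"dy": 0,"dz": 0,"ax": 0,"ay": 0,"az": -0.99,"gripper": 1},{"dx": 0,"dy": 0,"dz": 0,"ax": 0,"ay": 0,"az": 0,"gripper": 1}])

```text
clock: 11.95
eef_pos: [400.9, -235.2, 223.3]
eef_rot: [-3.141, 0.001, 0.132]
wrist_force: [-0.3, 0.3, -2.8]
finger_gap: 24.0
finger_force: 35.0
```

```bash
python3 go.py R -220 60 170 0
```

```text
turn [-0.  0. -0.]
shift [ 1.917 -6.04   1.334] rows 7.0 clk 11.9
```

Request:
jog_arm(commands=[{"dx": 0.3,"dy": -0.86,"dz": 0,"ax": 0,"ay": 0,"az": 0,"gripper": 1},{"dx": 0.3,"dy": -0.86,"dz": 0,"ax": 0,"ay": 0,"az": 0,"gripper": 1},{"dx": 0.3,"dy": -0.86,"dz": 0,"ax": 0,"ay": 0,"az": 0,"gripper": 1},{"dx": 0.3,"dy": -0.86,"dz": 0,"ax": 0,"ay": 0,"az": 0,"gripper": 1},{"dx": 0.3,"dy": -0.86,"dz": 0,"ax": 0,"ay": 0,"az": 0,"gripper": 1},{"dx": 0.3,"dy": -0.87,"dz": 0.4,"ax": 0,"ay": 0,"az": 0,"gripper": 1},{"dx": 0.1,"dy": -0.87,"dz": 0.9,"ax": 0,"ay": 0,"az": 0,"gripper": 1},{"dx": 0,"dy": 0,"dz": 0,"ax": 0,"ay": 0,"az": 0,"gripper": 1},{"dx": 0,"dy": 0,"dz": 0,"ax": 0,"ay": 0,"az": 0,"gripper": 1}])

```text
clock: 13.08
eef_pos: [444.6, 13.8, 172.1]
eef_rot: [3.141, -0.0, 0.131]
wrist_force: [-0.6, -0.4, -2.8]
finger_gap: 23.3
finger_force: 35.0
```

```bash
python3 go.py R -40 60 170 0;python3 - <<'E'
from h import *
c=shot("wrist","w3");t=shot("top","t3")
O=np.zeros((420,800,3),np.uint8);O[:,:560]=c["image"][:,:,::-1];O[:240,560:]=crop(t,240,140,80,80,3);cv2.imwrite("pics/c3.png",O)
E
```

```text
turn [ 0.   -0.   -0.01]
shift [ 4.509 -0.013  0.052] rows 5.0 clk 13.1
```

View pics/c3.png

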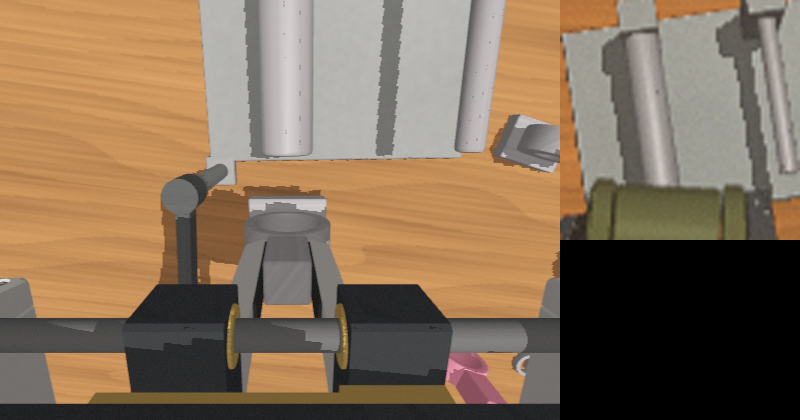

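Ring C's block spans columns 263–312 and the thick arm's tip 261–313, so they line up. I'm inserting it.

Request:
jog_arm(commands=[{"dx": 0.45,"dy": 0,"dz": 0.05,"ax": 0,"ay": 0,"az": 0,"gripper": 1},{"dx": 0.4,"dy": 0,"dz": 0,"ax": 0,"ay": 0,"az": 0,"gripper": 1},{"dx": 0.4,"dy": 0,"dz": 0,"ax": 0,"ay": 0,"az": 0,"gripper": 1},{"dx": 0.4,"dy": 0,"dz": 0,"ax": 0,"ay": 0,"az": 0,"gripper": 1},{"dx": 0.4,"dy": 0,"dz": 0,"ax": 0,"ay": 0,"az": 0,"gripper": 1}])

```text
clock: 13.8
eef_pos: [526.5, 24.2, 170.3]
eef_rot: [3.141, -0.001, 0.131]
wrist_force: [0.7, -0.7, -3.3]
finger_gap: 23.7
finger_force: 35.0
```

Request:
jog_arm(commands=[{"dx": 0.5,"dy": 0,"dz": 0,"ax": 0,"ay": 0,"az": 0,"gripper": 1},{"dx": 0.5,"dy": 0,"dz": 0,"ax": 0,"ay": 0,"az": 0,"gripper": 1},{"dx": 0.5,"dy": 0,"dz": 0,"ax": 0,"ay": 0,"az": 0,"gripper": 1},{"dx": 0.5,"dy": 0,"dz": 0,"ax": 0,"ay": 0,"az": 0,"gripper": 1},{"dx": 0.3,"dy": 0,"dz": 0,"ax": 0,"ay": 0,"az": 0,"gripper": 1},{"dx": 0,"dy": 0,"dz": 0,"ax": 0,"ay": 0,"az": 0,"gripper": 1},{"dx": 0,"dy": 0,"dz": 0.1,"ax": 0,"ay": 0,"az": 0,"gripper": 1},{"dx": 0,"dy": 0,"dz": 0,"ax": 0,"ay": 0,"az": 0,"gripper": 1}])

```text
clock: 14.8
eef_pos: [616.5, 36.9, 165.6]
eef_rot: [3.141, 0.0, 0.133]
wrist_force: [-0.2, 0.1, -2.3]
finger_gap: 23.9
finger_force: 35.0
```

```bash
python3 go.py R -40 60 165 0
```

```text
turn [ 0.  0. -0.]
shift [ 0.175 -0.009  0.014] rows 1.0 clk 14.8
```

Request:
jog_arm(commands=[{"dx": 0,"dy": 0,"dz": 0,"ax": 0,"ay": 0,"az": 0,"gripper": 0.45},{"dx": 0,"dy": 0,"dz": 0,"ax": 0,"ay": 0,"az": 0,"gripper": 0.45},{"dx": 0,"dy": 0,"dz": 0,"ax": 0,"ay": 0,"az": 0,"gripper": 0.45},{"dx": 0,"dy": 0,"dz": 0,"ax": 0,"ay": 0,"az": 0,"gripper": 0.45},{"dx": 0,"dy": 0,"dz": -1,"ax": 0,"ay": 0,"az": 0,"gripper": 0.45},{"dx": 0,"dy": 0,"dz": -1,"ax": 0,"ay": 0,"az": 0,"gripper": 0.45},{"dx": 0,"dy": 0,"dz": 0,"ax": 0,"ay": 0,"az": 0.85,"gripper": 0.45},{"dx": 0,"dy": 0,"dz": 0,"ax": 0,"ay": 0,"az": 0.85,"gripper": 0.45}])

```text
clock: 15.8
eef_pos: [616.9, 37.3, 246.0]
eef_rot: [3.141, -0.001, -0.168]
wrist_force: [0.2, -0.7, -0.6]
finger_gap: 51.7
finger_force: 0.0
```

```bash
python3 go.py W 535.6 -229.5 245 -17.5
```

```text
turn [ 0.   -0.    0.02]
shift [-0.855  6.919  0.025] rows 7.0 clk 15.8
```

Request:
jog_arm(commands=[{"dx": -0.12,"dy": 0.99,"dz": 0,"ax": 0,"ay": 0,"az": 0.02,"gripper": 0.45},{"dx": -0.12,"dy": 0.99,"dz": 0,"ax": 0,"ay": 0,"az": 0,"gripper": 0.45},{"dx": -0.12,"dy": 0.99,"dz": 0,"ax": 0,"ay": 0,"az": 0,"gripper": 0.45},{"dx": -0.12,"dy": 0.99,"dz": 0,"ax": 0,"ay": 0,"az": 0,"gripper": 0.45},{"dx": -0.12,"dy": 0.99,"dz": 0,"ax": 0,"ay": 0,"az": 0,"gripper": 0.45},{"dx": -0.12,"dy": 0.99,"dz": 0,"ax": 0,"ay": 0,"az": 0,"gripper": 0.45},{"dx": -0.12,"dy": 0.98,"dz": 0,"ax": 0,"ay": 0,"az": 0,"gripper": 0.45},{"dx": 0,"dy": 0,"dz": 0,"ax": 0,"ay": 0,"az": 0,"gripper": 0.45}])

```text
clock: 16.8
eef_pos: [537.0, -232.1, 245.5]
eef_rot: [3.141, 0.0, -0.17]
wrist_force: [0.1, 1.1, 0.9]
finger_gap: 51.9
finger_force: 0.0
```

```bash
python3 go.py W 535.6 -229.5 81 -17.5;python3 - <<'E'
from h import *
c=shot("scene","s4");w=shot("wrist","w4")
O=np.zeros((420,800,3),np.uint8);O[:,:400]=crop(c,130,140,200,210,2);O[:,400:]=w["image"][:,80:480,::-1];cv2.imwrite("pics/c4.png",O)
E
```

```text
turn [0.   0.   0.01]
shift [-0.046 -0.058  4.114] rows 5.0 clk 16.8
```

View pics/c4.png

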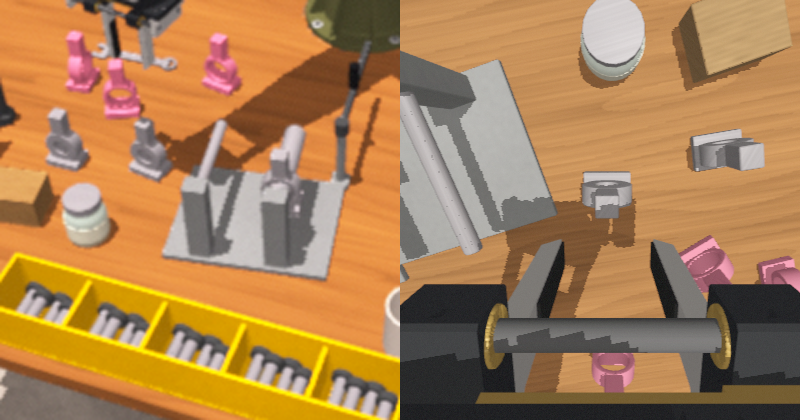

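C hangs on the thick arm (scene crop, (282,185)), and ring A sits squarely under the gripper at (607,195). I'm grasping A.

Request:
jog_arm(commands=[{"dx": -0.04,"dy": -0.06,"dz": 0.9,"ax": 0,"ay": 0,"az": 0,"gripper": 0.45},{"dx": 0,"dy": 0,"dz": 0.9,"ax": 0,"ay": 0,"az": 0,"gripper": 0.45},{"dx": 0,"dy": 0,"dz": 0.9,"ax": 0,"ay": 0,"az": 0,"gripper": 0.45},{"dx": 0,"dy": 0,"dz": 0.7,"ax": 0,"ay": 0,"az": 0,"gripper": 0.45},{"dx": 0,"dy": 0,"dz": 0.71,"ax": 0,"ay": 0,"az": 0,"gripper": 0.45},{"dx": 0,"dy": 0,"dz": 0,"ax": 0,"ay": 0,"az": 0,"gripper": 0.45},{"dx": 0,"dy": 0,"dz": 0,"ax": 0,"ay": 0,"az": 0,"gripper": 1},{"dx": 0,"dy": 0,"dz": 0,"ax": 0,"ay": 0,"az": 0,"gripper": 1},{"dx": 0,"dy": 0,"dz": 0,"ax": 0,"ay": 0,"az": 0,"gripper": 1},{"dx": 0,"dy": 0,"dz": 0,"ax": 0,"ay": 0,"az": 0,"gripper": 1}])

```text
clock: 18.15
eef_pos: [536.8, -227.7, 81.8]
eef_rot: [3.141, -0.001, -0.167]
wrist_force: [-0.2, -1.4, 3.1]
finger_gap: 23.7
finger_force: 35.0
```

Request:
jog_arm(commands=[{"dx": 0,"dy": 0,"dz": 0,"ax": 0,"ay": 0,"az": 0,"gripper": 1},{"dx": 0,"dy": 0,"dz": 0,"ax": 0,"ay": 0,"az": 0,"gripper": 1}])

```text
clock: 18.4
eef_pos: [536.8, -227.7, 81.8]
eef_rot: [3.141, -0.001, -0.167]
wrist_force: [-0.7, -0.9, 5.4]
finger_gap: 23.3
finger_force: 35.0
```

Request:
jog_arm(commands=[{"dx": 0,"dy": 0,"dz": -1,"ax": 0,"ay": 0,"az": 0,"gripper": 1},{"dx": 0,"dy": 0,"dz": -1,"ax": 0,"ay": 0,"az": 0,"gripper": 1},{"dx": 0,"dy": 0,"dz": -1,"ax": 0,"ay": 0,"az": 0,"gripper": 1},{"dx": 0,"dy": 0,"dz": -0.6,"ax": 0,"ay": 0,"az": -0.86,"gripper": 1},{"dx": 0,"dy": 0,"dz": 0,"ax": 0,"ay": 0,"az": -0.86,"gripper": 1},{"dx": 0,"dy": 0,"dz": 0,"ax": 0,"ay": 0,"az": 0,"gripper": 1}])

```text
clock: 19.15
eef_pos: [536.3, -227.3, 224.6]
eef_rot: [-3.141, 0.001, 0.132]
wrist_force: [-1.1, 0.6, -3.1]
finger_gap: 23.7
finger_force: 35.0
```

```bash
python3 go.py R -220 -60 171.8 0
```

```text
turn [-0.    0.01 -0.  ]
shift [-1.465 -3.291  1.321] rows 4.0 clk 19.1
```

Request:
jog_arm(commands=[{"dx": -0.8,"dy": -0.5,"dz": 0,"ax": 0,"ay": 0,"az": 0,"gripper": 1},{"dx": -0.66,"dy": -0.9,"dz": 0,"ax": 0,"ay": 0,"az": 0,"gripper": 1},{"dx": 0,"dy": -0.95,"dz": 0.3,"ax": 0,"ay": 0,"az": 0,"gripper": 1},{"dx": 0,"dy": -0.94,"dz": 0.5,"ax": 0,"ay": 0,"az": 0,"gripper": 1},{"dx": 0,"dy": 0,"dz": 0.52,"ax": 0,"ay": 0,"az": 0,"gripper": 1},{"dx": 0,"dy": 0,"dz": 0,"ax": 0,"ay": 0,"az": 0,"gripper": 1},{"dx": 0,"dy": 0,"dz": 0,"ax": 0,"ay": 0,"az": 0,"gripper": 1}])

```text
clock: 20.02
eef_pos: [461.5, -105.2, 172.9]
eef_rot: [3.141, -0.0, 0.131]
wrist_force: [-0.4, -0.2, -3.2]
finger_gap: 23.7
finger_force: 35.0
```

```bash
python3 go.py R -47 -60 171.8 0; python3 - <<'E'
from h import *
w=shot("wrist","w5");im=w["image"].astype(int)
for v in (100,120,140,250,270):
    print(v,im[v,225:345:3].sum(1).tolist())
E
```

```text
turn [ 0.   -0.   -0.01]
shift [ 4.311 -0.017  0.027] rows 5.0 clk 20.0
100 [548, 548, 545, 545, 545, 550, 551, 550, 556, 549, 550, 346, 349, 344, 344, 344, 402, 495, 547, 580, 617, 626, 581, 561, 490, 471, 545, 549, 555, 555, 553, 549, 549, 551, 552, 551, 544, 547, 559, 550]
120 [554, 552, 552, 552, 546, 554, 552, 554, 559, 558, 559, 346, 348, 346, 342, 346, 364, 491, 544, 582, 614, 630, 583, 562, 492, 484, 553, 557, 557, 556, 557, 551, 549, 548, 554, 554, 557, 558, 564, 554]
140 [554, 548, 547, 548, 547, 551, 549, 556, 551, 552, 552, 349, 345, 348, 345, 343, 345, 475, 538, 583, 613, 631, 583, 557, 488, 439, 554, 555, 560, 553, 551, 551, 552, 552, 556, 555, 556, 561, 557, 559]
250 [283, 283, 288, 285, 283, 286, 318, 374, 373, 375, 373, 375, 374, 84, 296, 306, 298, 295, 296, 300, 294, 301, 302, 296, 299, 311, 309, 298, 219, 362, 379, 372, 371, 369, 367, 385, 410, 409, 406, 406]
270 [452, 441, 440, 371, 376, 366, 373, 372, 371, 375, 375, 332, 91, 343, 366, 365, 375, 372, 372, 377, 371, 357, 363, 388, 380, 372, 365, 376, 357, 89, 265, 372, 377, 373, 375, 373, 372, 373, 424, 439]
```

Request:
jog_arm(commands=[{"dx": 0.45,"dy": 0,"dz": 0.03,"ax": 0,"ay": 0,"az": 0,"gripper": 1},{"dx": 0.4,"dy": 0,"dz": 0,"ax": 0,"ay": 0,"az": 0,"gripper": 1},{"dx": 0.4,"dy": 0,"dz": 0,"ax": 0,"ay": 0,"az": 0,"gripper": 1},{"dx": 0.4,"dy": 0,"dz": 0,"ax": 0,"ay": 0,"az": 0,"gripper": 1},{"dx": 0.4,"dy": 0,"dz": 0,"ax": 0,"ay": 0,"az": 0,"gripper": 1}])

```text
clock: 20.7
eef_pos: [543.3, -94.3, 171.8]
eef_rot: [3.141, -0.001, 0.132]
wrist_force: [0.1, -0.2, -2.0]
finger_gap: 23.7
finger_force: 35.0
```

Request:
jog_arm(commands=[{"dx": 0.5,"dy": 0,"dz": 0,"ax": 0,"ay": 0,"az": 0,"gripper": 1},{"dx": 0.5,"dy": 0,"dz": 0,"ax": 0,"ay": 0,"az": 0,"gripper": 1},{"dx": 0.5,"dy": 0,"dz": 0,"ax": 0,"ay": 0,"az": 0,"gripper": 1},{"dx": 0.5,"dy": 0,"dz": 0,"ax": 0,"ay": 0,"az": 0,"gripper": 1},{"dx": 0.25,"dy": 0,"dz": 0,"ax": 0,"ay": 0,"az": 0,"gripper": 1},{"dx": 0,"dy": 0,"dz": 0,"ax": 0,"ay": 0,"az": 0,"gripper": 1},{"dx": 0,"dy": 0,"dz": 0.1,"ax": 0,"ay": 0,"az": 0,"gripper": 1},{"dx": 0,"dy": 0,"dz": 0,"ax": 0,"ay": 0,"az": 0,"gripper": 1}])

```text
clock: 21.7
eef_pos: [631.3, -82.1, 167.1]
eef_rot: [3.141, 0.0, 0.133]
wrist_force: [0.2, 0.2, -2.8]
finger_gap: 23.7
finger_force: 35.0
```

```bash
python3 go.py R -47 -60 166.8 0
```

```text
turn [0. 0. 0.]
shift [ 0.026 -0.009  0.007] rows 1.0 clk 21.7
```

Now release A, rise, and turn for B.

Request:
jog_arm(commands=[{"dx": 0,"dy": 0,"dz": 0,"ax": 0,"ay": 0,"az": 0,"gripper": 0.45},{"dx": 0,"dy": 0,"dz": 0,"ax": 0,"ay": 0,"az": 0,"gripper": 0.45},{"dx": 0,"dy": 0,"dz": 0,"ax": 0,"ay": 0,"az": 0,"gripper": 0.45},{"dx": 0,"dy": 0,"dz": 0,"ax": 0,"ay": 0,"az": 0,"gripper": 0.45},{"dx": 0,"dy": 0,"dz": -1,"ax": 0,"ay": 0,"az": 0,"gripper": 0.45},{"dx": 0,"dy": 0,"dz": -1,"ax": 0,"ay": 0,"az": 0,"gripper": 0.45},{"dx": -0.8,"dy": 0.6,"dz": 0,"ax": 0,"ay": 0,"az": 0,"gripper": 0.45},{"dx": -0.8,"dy": 0.6,"dz": 0,"ax": 0,"ay": 0,"az": 0,"gripper": 0.45},{"dx": -0.8,"dy": 0.6,"dz": 0,"ax": 0,"ay": 0,"az": 0,"gripper": 0.45}])

```text
clock: 22.82
eef_pos: [545.1, -166.8, 247.3]
eef_rot: [3.141, -0.0, 0.133]
wrist_force: [0.3, -0.7, 0.3]
finger_gap: 51.6
finger_force: 0.0
```

```bash
python3 go.py W 500 -372 250 0
```

```text
turn [ 0. -0.  0.]
shift [-1.798  4.935 -0.068] rows 5.0 clk 22.8
```

Request:
jog_arm(commands=[{"dx": -0.36,"dy": 0.99,"dz": 0,"ax": 0,"ay": 0,"az": 0,"gripper": 0.45},{"dx": -0.36,"dy": 0.99,"dz": 0,"ax": 0,"ay": 0,"az": 0,"gripper": 0.45},{"dx": -0.36,"dy": 0.99,"dz": 0,"ax": 0,"ay": 0,"az": 0,"gripper": 0.45},{"dx": -0.36,"dy": 0.99,"dz": 0,"ax": 0,"ay": 0,"az": 0,"gripper": 0.45},{"dx": -0.36,"dy": 0.97,"dz": 0,"ax": 0,"ay": 0,"az": 0,"gripper": 0.45},{"dx": 0,"dy": 0,"dz": 0,"ax": 0,"ay": 0,"az": 0,"gripper": 0.45},{"dx": 0,"dy": 0,"dz": 0,"ax": 0,"ay": 0,"az": 0,"gripper": 0.45}])

```text
clock: 23.7
eef_pos: [501.0, -370.6, 247.2]
eef_rot: [3.142, 0.0, 0.133]
wrist_force: [0.9, 0.4, 0.8]
finger_gap: 51.6
finger_force: 0.0
```

```bash
python3 - <<'E'
from blk import *
c=shot("wrist","w6");u,v=proj(c,(557,-374,110)).astype(int);print(u,v)
for t in (150,175,190):blocks(c,dict(B=(u-50,v-50,u+50,v+50)),t)
t=shot("top","t6")
O=np.zeros((420,800,3),np.uint8);O[:,:560]=c["image"][:,:,::-1];O[:240,560:]=crop(t,240,130,80,80,3);cv2.imwrite("pics/c6.png",O)
E
```

```text
299 148
B [ 564.  -370.9] [47.1 32.9] yaw 82.1 (rack, mod 90)
B [ 564.1 -370.2] [45.1 32.8] yaw 82.1 (rack, mod 90)
B [ 561.1 -373.7] [22.1 22. ] yaw 82.2 (rack, mod 90)
B [ 576.8 -370.3] [44.6  7.1] yaw 82.1 (rack, mod 90)
```

View pics/c6.png

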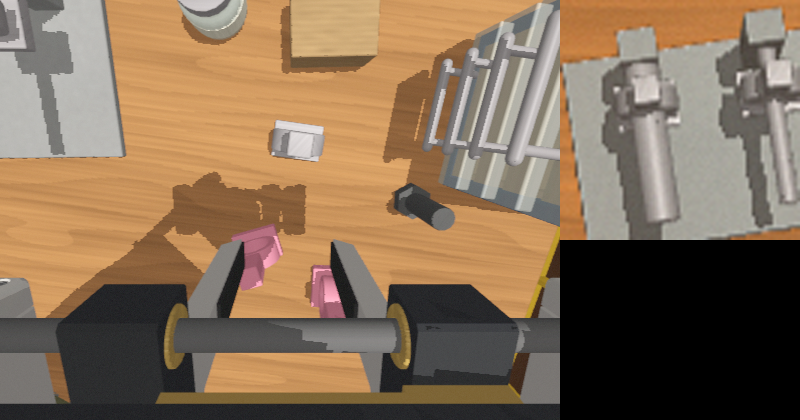

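Both hung rings show on their arms in the top crop. B sits at (298,142), its block centre at (561,−374) and yaw −7.8°. I'm grasping B.

```bash
python3 go.py W 561.1 -373.7 81 -7.8
```

```text
turn [ 0.   -0.    0.79]
shift [1.495 0.084 4.161] rows 5.0 clk 23.8
```

Request:
jog_arm(commands=[{"dx": 0,"dy": 0,"dz": 0,"ax": 0,"ay": 0,"az": 0.79,"gripper": 0.45},{"dx": 0.75,"dy": 0.04,"dz": 0.4,"ax": 0,"ay": 0,"az": 0,"gripper": 0.45},{"dx": 0.75,"dy": 0.04,"dz": 0.4,"ax": 0,"ay": 0,"az": 0,"gripper": 0.45},{"dx": 0,"dy": 0,"dz": 0,"ax": 0,"ay": 0,"az": 0,"gripper": 0.45},{"dx": 0,"dy": 0,"dz": 0.9,"ax": 0,"ay": 0,"az": 0,"gripper": 0.45},{"dx": 0,"dy": 0,"dz": 0.9,"ax": 0,"ay": 0,"az": 0,"gripper": 0.45},{"dx": 0,"dy": 0,"dz": 0.8,"ax": 0,"ay": 0,"az": 0,"gripper": 0.45},{"dx": 0,"dy": 0,"dz": 0.76,"ax": 0,"ay": 0,"az": 0,"gripper": 0.45},{"dx": 0,"dy": 0,"dz": 0,"ax": 0,"ay": 0,"az": 0,"gripper": 0.45}])

```text
clock: 24.92
eef_pos: [559.9, -373.8, 79.7]
eef_rot: [-3.14, 0.003, -0.004]
wrist_force: [-0.7, 0.5, 0.8]
finger_gap: 52.0
finger_force: 0.0
```

Request:
jog_arm(commands=[{"dx": 0,"dy": 0,"dz": 0,"ax": 0,"ay": 0,"az": 0,"gripper": 1},{"dx": 0,"dy": 0,"dz": 0,"ax": 0,"ay": 0,"az": 0,"gripper": 1},{"dx": 0,"dy": 0,"dz": 0,"ax": 0,"ay": 0,"az": 0,"gripper": 1},{"dx": 0,"dy": 0,"dz": 0,"ax": 0,"ay": 0,"az": 0,"gripper": 1},{"dx": 0,"dy": 0,"dz": 0,"ax": 0,"ay": 0,"az": 0,"gripper": 1},{"dx": 0,"dy": 0,"dz": 0,"ax": 0,"ay": 0,"az": 0,"gripper": 1}])

```text
clock: 25.68
eef_pos: [561.2, -374.9, 81.8]
eef_rot: [3.141, -0.001, -0.005]
wrist_force: [-0.9, -0.3, 5.6]
finger_gap: 23.8
finger_force: 35.0
```

Request:
jog_arm(commands=[{"dx": 0,"dy": 0,"dz": -1,"ax": 0,"ay": 0,"az": 0,"gripper": 1},{"dx": 0,"dy": 0,"dz": -1,"ax": 0,"ay": 0,"az": 0,"gripper": 1},{"dx": 0,"dy": 0,"dz": -1,"ax": 0,"ay": 0,"az": 0,"gripper": 1},{"dx": 0,"dy": 0,"dz": -0.6,"ax": 0,"ay": 0,"az": -0.79,"gripper": 1},{"dx": -0.5,"dy": 0,"dz": 0,"ax": 0,"ay": 0,"az": 0,"gripper": 1},{"dx": -0.8,"dy": -0.8,"dz": 0,"ax": 0,"ay": 0,"az": 0,"gripper": 1},{"dx": -0.8,"dy": -0.8,"dz": 0,"ax": 0,"ay": 0,"az": 0,"gripper": 1},{"dx": 0,"dy": 0,"dz": 0,"ax": 0,"ay": 0,"az": 0,"gripper": 1},{"dx": 0,"dy": 0,"dz": 0,"ax": 0,"ay": 0,"az": 0,"gripper": 1}])

```text
clock: 26.8
eef_pos: [469.5, -322.6, 225.0]
eef_rot: [3.141, -0.0, 0.133]
wrist_force: [-1.1, 0.3, -3.8]
finger_gap: 23.7
finger_force: 35.0
```

```bash
python3 go.py R -220 -60 171.6 0
```

```text
turn [ 0. -0.  0.]
shift [ 0.507 -5.431  1.335] rows 6.0 clk 26.8
```

Request:
jog_arm(commands=[{"dx": 0.08,"dy": -0.9,"dz": 0,"ax": 0,"ay": 0,"az": 0,"gripper": 1},{"dx": 0.08,"dy": -0.9,"dz": 0,"ax": 0,"ay": 0,"az": 0,"gripper": 1},{"dx": 0.08,"dy": -0.9,"dz": 0,"ax": 0,"ay": 0,"az": 0,"gripper": 1},{"dx": 0.08,"dy": -0.9,"dz": 0,"ax": 0,"ay": 0,"az": 0,"gripper": 1},{"dx": 0.09,"dy": -0.9,"dz": 0.4,"ax": 0,"ay": 0,"az": 0,"gripper": 1},{"dx": 0.09,"dy": -0.93,"dz": 0.93,"ax": 0,"ay": 0,"az": 0,"gripper": 1},{"dx": 0,"dy": 0,"dz": 0,"ax": 0,"ay": 0,"az": 0,"gripper": 1},{"dx": 0,"dy": 0,"dz": 0,"ax": 0,"ay": 0,"az": 0,"gripper": 1}])

```text
clock: 27.8
eef_pos: [461.1, -104.9, 172.1]
eef_rot: [3.141, -0.001, 0.133]
wrist_force: [-1.4, 0.2, -3.8]
finger_gap: 23.7
finger_force: 35.0
```

```bash
python3 go.py R -97 -60 171.6 0
```

```text
turn [ 0. -0.  0.]
shift [ 3.069 -0.011  0.012] rows 4.0 clk 27.8
```

Request:
jog_arm(commands=[{"dx": 0.4,"dy": 0,"dz": 0.01,"ax": 0,"ay": 0,"az": 0,"gripper": 1},{"dx": 0.4,"dy": 0,"dz": 0,"ax": 0,"ay": 0,"az": 0,"gripper": 1},{"dx": 0.4,"dy": 0,"dz": 0,"ax": 0,"ay": 0,"az": 0,"gripper": 1},{"dx": 0.4,"dy": 0,"dz": 0,"ax": 0,"ay": 0,"az": 0,"gripper": 1},{"dx": 0.4,"dy": 0,"dz": 0,"ax": 0,"ay": 0,"az": 0,"gripper": 1}])

```text
clock: 28.42
eef_pos: [540.8, -95.0, 172.1]
eef_rot: [3.141, -0.002, 0.132]
wrist_force: [-0.3, 0.1, -3.6]
finger_gap: 23.9
finger_force: 35.0
```

Request:
jog_arm(commands=[{"dx": 0.4,"dy": 0,"dz": 0,"ax": 0,"ay": 0,"az": 0,"gripper": 1},{"dx": 0.4,"dy": 0,"dz": 0,"ax": 0,"ay": 0,"az": 0,"gripper": 1},{"dx": 0.26,"dy": 0,"dz": 0,"ax": 0,"ay": 0,"az": 0,"gripper": 1},{"dx": 0,"dy": 0,"dz": 0,"ax": 0,"ay": 0,"az": 0,"gripper": 1},{"dx": 0,"dy": 0,"dz": 0.11,"ax": 0,"ay": 0,"az": 0,"gripper": 1},{"dx": 0,"dy": 0,"dz": 0,"ax": 0,"ay": 0,"az": 0,"gripper": 1}])

```text
clock: 29.18
eef_pos: [581.2, -88.3, 166.8]
eef_rot: [3.141, -0.0, 0.133]
wrist_force: [-0.2, 0.3, -3.4]
finger_gap: 23.7
finger_force: 35.0
```

```bash
python3 go.py R -97 -60 166.8 0
```

```text
turn [ 0. -0.  0.]
shift [0.038 0.003 0.001] rows 1.0 clk 29.2
```

Request:
jog_arm(commands=[{"dx": 0,"dy": 0,"dz": 0,"ax": 0,"ay": 0,"az": 0,"gripper": 0.45},{"dx": 0,"dy": 0,"dz": 0,"ax": 0,"ay": 0,"az": 0,"gripper": 0.45},{"dx": 0,"dy": 0,"dz": 0,"ax": 0,"ay": 0,"az": 0,"gripper": 0.45},{"dx": 0,"dy": 0,"dz": 0,"ax": 0,"ay": 0,"az": 0,"gripper": 0.45},{"dx": 0,"dy": 0,"dz": -1,"ax": 0,"ay": 0,"az": 0,"gripper": 0.45},{"dx": 0,"dy": 0,"dz": -1,"ax": 0,"ay": 0,"az": 0,"gripper": 0.45},{"dx": 0,"dy": -1,"dz": 0,"ax": 0,"ay": 0,"az": 0,"gripper": 0.45},{"dx": 0,"dy": -1,"dz": 0,"ax": 0,"ay": 0,"az": 0,"gripper": 0.45},{"dx": 0,"dy": -1,"dz": 0,"ax": 0,"ay": 0,"az": 0,"gripper": 0.45}])

```text
clock: 30.3
eef_pos: [565.3, 32.0, 246.8]
eef_rot: [3.141, -0.0, 0.133]
wrist_force: [0.0, 0.4, 0.5]
finger_gap: 51.8
finger_force: 0.0
```

```bash
python3 go.py W 500 350 247 0
```

```text
turn [ 0. -0.  0.]
shift [-5.640e-01 -8.097e+00 -4.000e-03] rows 9.0 clk 30.3
```

Request:
jog_arm(commands=[{"dx": -0.07,"dy": -0.9,"dz": 0,"ax": 0,"ay": 0,"az": 0,"gripper": 0.45},{"dx": -0.07,"dy": -0.9,"dz": 0,"ax": 0,"ay": 0,"az": 0,"gripper": 0.45},{"dx": -0.07,"dy": -0.9,"dz": 0,"ax": 0,"ay": 0,"az": 0,"gripper": 0.45},{"dx": -0.06,"dy": -0.9,"dz": 0,"ax": 0,"ay": 0,"az": 0,"gripper": 0.45},{"dx": -0.06,"dy": -0.9,"dz": 0,"ax": 0,"ay": 0,"az": 0,"gripper": 0.45},{"dx": -0.06,"dy": -0.9,"dz": 0,"ax": 0,"ay": 0,"az": 0,"gripper": 0.45},{"dx": -0.06,"dy": -0.9,"dz": 0,"ax": 0,"ay": 0,"az": 0,"gripper": 0.45},{"dx": -0.06,"dy": -0.9,"dz": 0,"ax": 0,"ay": 0,"az": 0,"gripper": 0.45},{"dx": -0.06,"dy": -0.9,"dz": 0,"ax": 0,"ay": 0,"az": 0,"gripper": 0.45},{"dx": 0,"dy": 0,"dz": 0,"ax": 0,"ay": 0,"az": 0,"gripper": 0.45}])

```text
clock: 31.55
eef_pos: [499.2, 350.7, 246.3]
eef_rot: [3.141, 0.0, 0.136]
wrist_force: [0.4, -0.2, 0.2]
finger_gap: 51.6
finger_force: 0.0
```

```bash
python3 - <<'E'
from blk import *
c=shot("wrist","w7");u,v=proj(c,(578,360,110)).astype(int);print(u,v)
for t in (150,175,190):print(t);blocks(c,dict(L=(u-50,max(v-50,0),u+50,v+50)),t)
t=shot("scene","s7")
O=np.zeros((420,800,3),np.uint8);O[:,:400]=c["image"][:,80:480,::-1];O[:300,400:]=crop(t,190,180,100,75,4);cv2.imwrite("pics/c7.png",O)
E
```

```text
290 122
150
L [561.8 351.5] [ 7.1 24.8] yaw 0.1 (rack, mod 90)
L [578.3 361.9] [27.1 45.4] yaw -5.9 (rack, mod 90)
175
L [578.5 362.1] [26.5 44.6] yaw -5.9 (rack, mod 90)
190
L [578.7 362.1] [25.9 44.3] yaw -5.9 (rack, mod 90)
```

View pics/c7.png

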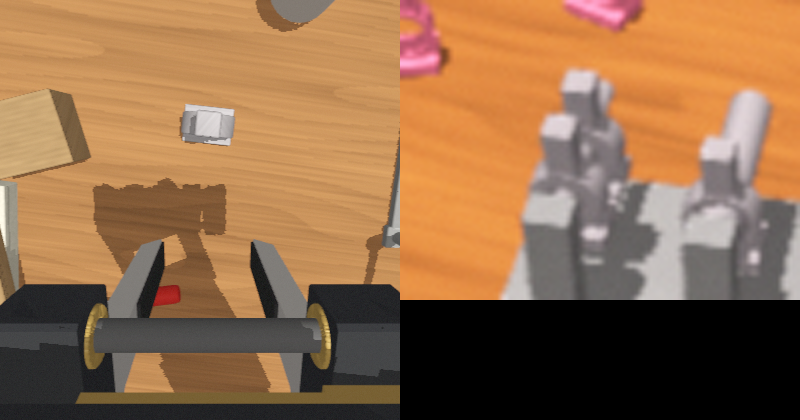

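The rings on both arms look right in the scene crop. L sits at (289,123), about (578,361), with yaw −6°. I'll grasp it and judge its bore while it's held.

```bash
python3 go.py W 578 361 81 -6;python3 -c "
from h import *
c=np.load('w7.npz');print(on(c,(288.7,123.2),110))"
```

```text
turn [0.  0.  0.6]
shift [ 1.96  -0.253  4.138] rows 5.0 clk 31.6
[576.87772032 361.19161222]
```

Request:
jog_arm(commands=[{"dx": 0,"dy": 0,"dz": 0,"ax": 0,"ay": 0,"az": 0.6,"gripper": 0.45},{"dx": 0.97,"dy": -0.13,"dz": 0.4,"ax": 0,"ay": 0,"az": 0,"gripper": 0.45},{"dx": 0.97,"dy": -0.13,"dz": 0.4,"ax": 0,"ay": 0,"az": 0,"gripper": 0.45},{"dx": 0,"dy": 0,"dz": 0,"ax": 0,"ay": 0,"az": 0,"gripper": 0.45},{"dx": 0,"dy": 0,"dz": 0.9,"ax": 0,"ay": 0,"az": 0,"gripper": 0.45},{"dx": 0,"dy": 0,"dz": 0.9,"ax": 0,"ay": 0,"az": 0,"gripper": 0.45},{"dx": 0,"dy": 0,"dz": 0.8,"ax": 0,"ay": 0,"az": 0,"gripper": 0.45},{"dx": 0,"dy": 0,"dz": 0.74,"ax": 0,"ay": 0,"az": 0,"gripper": 0.45},{"dx": 0,"dy": 0,"dz": 0,"ax": 0,"ay": 0,"az": 0,"gripper": 0.45}])

```text
clock: 32.78
eef_pos: [576.3, 360.4, 80.0]
eef_rot: [3.14, 0.003, 0.028]
wrist_force: [1.1, -0.8, 0.4]
finger_gap: 51.6
finger_force: 0.0
```

Request:
jog_arm(commands=[{"dx": 0,"dy": 0,"dz": 0,"ax": 0,"ay": 0,"az": 0,"gripper": 1},{"dx": 0,"dy": 0,"dz": 0,"ax": 0,"ay": 0,"az": 0,"gripper": 1},{"dx": 0,"dy": 0,"dz": 0,"ax": 0,"ay": 0,"az": 0,"gripper": 1},{"dx": 0,"dy": 0,"dz": 0,"ax": 0,"ay": 0,"az": 0,"gripper": 1},{"dx": 0,"dy": 0,"dz": 0,"ax": 0,"ay": 0,"az": 0,"gripper": 1},{"dx": 0,"dy": 0,"dz": 0,"ax": 0,"ay": 0,"az": 0,"gripper": 1}])

```text
clock: 33.52
eef_pos: [577.5, 361.5, 81.9]
eef_rot: [-3.142, -0.001, 0.028]
wrist_force: [-1.0, -2.2, 6.4]
finger_gap: 23.6
finger_force: 35.0
```

Request:
jog_arm(commands=[{"dx": 0,"dy": 0,"dz": -1,"ax": 0,"ay": 0,"az": 0,"gripper": 1},{"dx": 0,"dy": 0,"dz": -1,"ax": 0,"ay": 0,"az": 0,"gripper": 1},{"dx": 0,"dy": 0,"dz": -1,"ax": 0,"ay": 0,"az": 0,"gripper": 1},{"dx": 0,"dy": 0,"dz": -0.7,"ax": 0,"ay": 0,"az": -0.6,"gripper": 1},{"dx": -0.8,"dy": 0,"dz": -0.4,"ax": 0,"ay": 0,"az": 0,"gripper": 1},{"dx": -0.8,"dy": 0.8,"dz": 0,"ax": 0,"ay": 0,"az": 0,"gripper": 1},{"dx": -0.8,"dy": 0.8,"dz": 0,"ax": 0,"ay": 0,"az": 0,"gripper": 1},{"dx": 0,"dy": 0,"dz": 0,"ax": 0,"ay": 0,"az": 0,"gripper": 1},{"dx": 0,"dy": 0,"dz": 0,"ax": 0,"ay": 0,"az": 0,"gripper": 1}])

```text
clock: 34.65
eef_pos: [490.8, 285.6, 245.2]
eef_rot: [3.142, -0.0, 0.133]
wrist_force: [0.8, -0.4, -2.8]
finger_gap: 23.8
finger_force: 35.0
```

```bash
python3 go.py R -220 60 171.6 0; python3 - <<'E'
from h import *
c=shot("wrist","w8");C=np.load("w3.npz");A=np.load("w5.npz")
cv2.imwrite("pics/c8.png",np.hstack([crop(k,220,170,130,100,2) for k in (c,C,A)]))
E
```

```text
turn [ 0. -0.  0.]
shift [-2.035  6.569  1.839] rows 7.0 clk 34.6
```

View pics/c8.png

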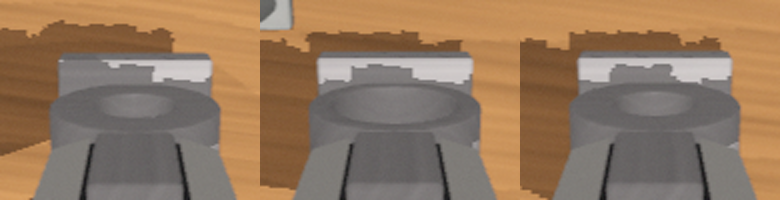

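L's bore matches A's (28 mm), so it goes on the thin arm. Its final spot will push B and A slightly inward to make room. I'll lift it over the keeper grip first.

Request:
jog_arm(commands=[{"dx": 0,"dy": 0,"dz": -1,"ax": 0,"ay": 0,"az": 0,"gripper": 1},{"dx": -0.25,"dy": 1,"dz": -0.2,"ax": 0,"ay": 0,"az": 0,"gripper": 1},{"dx": -0.25,"dy": 1,"dz": 0,"ax": 0,"ay": 0,"az": 0,"gripper": 1},{"dx": -0.25,"dy": 1,"dz": 0,"ax": 0,"ay": 0,"az": 0,"gripper": 1},{"dx": -0.25,"dy": 1,"dz": 0,"ax": 0,"ay": 0,"az": 0,"gripper": 1},{"dx": -0.25,"dy": 1,"dz": 0,"ax": 0,"ay": 0,"az": 0,"gripper": 1},{"dx": -0.25,"dy": 1,"dz": 0,"ax": 0,"ay": 0,"az": 0,"gripper": 1},{"dx": -0.25,"dy": 1,"dz": 0,"ax": 0,"ay": 0,"az": 0,"gripper": 1},{"dx": -0.25,"dy": 1,"dz": 0,"ax": 0,"ay": 0,"az": 0,"gripper": 1},{"dx": 0,"dy": 1,"dz": 0,"ax": 0,"ay": 0,"az": 0,"gripper": 1}])

```text
clock: 35.95
eef_pos: [459.4, -83.2, 293.3]
eef_rot: [3.141, -0.0, 0.133]
wrist_force: [0.1, -0.4, -3.1]
finger_gap: 24.2
finger_force: 35.0
```

```bash
python3 go.py R -220 -60 171.8 0
```

```text
turn [ 0. -0.  0.]
shift [-0.037  0.533  3.037] rows 4.0 clk 36.0
```

Request:
jog_arm(commands=[{"dx": -0.03,"dy": 0.56,"dz": 0.6,"ax": 0,"ay": 0,"az": 0,"gripper": 1},{"dx": 0,"dy": 0,"dz": 0.8,"ax": 0,"ay": 0,"az": 0,"gripper": 1},{"dx": 0,"dy": 0,"dz": 0.8,"ax": 0,"ay": 0,"az": 0,"gripper": 1},{"dx": 0,"dy": 0,"dz": 0.8,"ax": 0,"ay": 0,"az": 0,"gripper": 1},{"dx": 0,"dy": 0,"dz": 0,"ax": 0,"ay": 0,"az": 0,"gripper": 1},{"dx": 0,"dy": 0,"dz": 0,"ax": 0,"ay": 0,"az": 0,"gripper": 1}])

```text
clock: 36.7
eef_pos: [461.7, -104.6, 174.4]
eef_rot: [3.141, -0.001, 0.133]
wrist_force: [0.0, -0.6, -3.0]
finger_gap: 23.6
finger_force: 35.0
```

```bash
python3 go.py R -131 -60 171.8 0
```

```text
turn [ 0.   -0.01  0.  ]
shift [ 2.203 -0.003  0.065] rows 3.0 clk 36.7
```

Request:
jog_arm(commands=[{"dx": 0.4,"dy": 0,"dz": 0.06,"ax": 0,"ay": 0,"az": 0,"gripper": 1},{"dx": 0.4,"dy": 0,"dz": 0,"ax": 0,"ay": 0,"az": 0,"gripper": 1},{"dx": 0.4,"dy": 0,"dz": 0,"ax": 0,"ay": 0,"az": 0,"gripper": 1},{"dx": 0.4,"dy": 0,"dz": 0,"ax": 0,"ay": 0,"az": 0,"gripper": 1},{"dx": 0.2,"dy": 0,"dz": 0.08,"ax": 0,"ay": 0,"az": 0,"gripper": 1},{"dx": 0.1,"dy": 0,"dz": 0,"ax": 0,"ay": 0,"az": 0,"gripper": 1},{"dx": 0.1,"dy": 0,"dz": 0,"ax": 0,"ay": 0,"az": 0,"gripper": 1},{"dx": 0.1,"dy": 0,"dz": 0,"ax": 0,"ay": 0,"az": 0,"gripper": 1},{"dx": 0.1,"dy": 0,"dz": 0,"ax": 0,"ay": 0,"az": 0,"gripper": 1},{"dx": 0,"dy": 0,"dz": 0,"ax": 0,"ay": 0,"az": 0,"gripper": 1}])

```text
clock: 37.95
eef_pos: [548.1, -92.8, 167.6]
eef_rot: [3.141, 0.0, 0.133]
wrist_force: [-1.3, 0.2, -3.3]
finger_gap: 24.0
finger_force: 35.0
```

```bash
python3 go.py R -131 -60 166.8 0; python3 - <<'E'
from h import *
w=shot("wrist","w9");t=shot("top","t9")
O=np.zeros((420,800,3),np.uint8);O[:,:400]=w["image"][:,80:480,::-1];O[:320,400:]=crop(t,240,130,100,80,4);cv2.imwrite("pics/c9.png",O)
E
```

```text
turn [0. 0. 0.]
shift [0.021 0.003 0.019] rows 1.0 clk 38.0
```

View pics/c9.png

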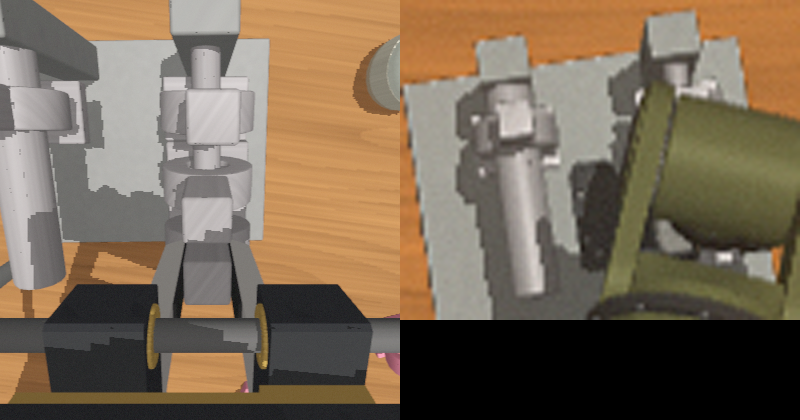

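All three sit in line on the thin arm. I'll nudge L in 2 mm more, release and rise.

Request:
jog_arm(commands=[{"dx": 0.07,"dy": 0,"dz": 0.02,"ax": 0,"ay": 0,"az": 0,"gripper": 1},{"dx": 0,"dy": 0,"dz": 0,"ax": 0,"ay": 0,"az": 0,"gripper": 1},{"dx": 0,"dy": 0,"dz": 0,"ax": 0,"ay": 0,"az": 0,"gripper": 0.45},{"dx": 0,"dy": 0,"dz": 0,"ax": 0,"ay": 0,"az": 0,"gripper": 0.45},{"dx": 0,"dy": 0,"dz": 0,"ax": 0,"ay": 0,"az": 0,"gripper": 0.45},{"dx": 0,"dy": 0,"dz": 0,"ax": 0,"ay": 0,"az": 0,"gripper": 0.45},{"dx": 0,"dy": 0,"dz": -0.8,"ax": 0,"ay": 0,"az": 0,"gripper": 0.45},{"dx": 0,"dy": 0,"dz": -1,"ax": 0,"ay": 0,"az": 0,"gripper": 0.45},{"dx": -0.8,"dy": -0.8,"dz": -0.2,"ax": 0,"ay": 0,"az": 0,"gripper": 0.45},{"dx": -0.8,"dy": -0.8,"dz": 0,"ax": 0,"ay": 0,"az": 0,"gripper": 0.45}])

```text
clock: 39.3
eef_pos: [478.2, -36.9, 247.4]
eef_rot: [3.141, -0.001, 0.133]
wrist_force: [0.2, 0.3, 0.2]
finger_gap: 51.4
finger_force: 0.0
```

Request:
jog_arm(commands=[{"dx": -0.8,"dy": -0.8,"dz": 0,"ax": 0,"ay": 0,"az": 0,"gripper": 0.45},{"dx": -0.8,"dy": -0.8,"dz": 0,"ax": 0,"ay": 0,"az": 0,"gripper": 0.45},{"dx": 0,"dy": -0.8,"dz": 0,"ax": 0,"ay": 0,"az": 0,"gripper": 0.3},{"dx": 0,"dy": -0.4,"dz": 0,"ax": 0,"ay": 0,"az": 0,"gripper": 0.3},{"dx": 0,"dy": 0,"dz": 0,"ax": 0,"ay": 0,"az": 0,"gripper": 0.3}])

```text
clock: 39.92
eef_pos: [400.5, 65.6, 246.9]
eef_rot: [3.141, -0.0, 0.135]
wrist_force: [-0.3, 0.2, 0.3]
finger_gap: 65.5
finger_force: 0.0
```

```bash
python3 go.py R -277.5 133.3 165 -2; python3 - <<'E'
from h import *
t=shot("top","t10");s=shot("scene","s10");q=np.load("rack.npy")
d=np.hypot(*(q[:2]-0));O=np.zeros((600,800,3),np.uint8)
O[:315,:420]=cv2.resize(t["image"][:,:,::-1],(420,315));O[:320,420:]=crop(t,240,130,95,80,4);
O[320:,:400]=crop(s,190,170,100,70,4);O[320:600,400:]=crop(s,150,140,200,140,2)
cv2.imwrite("pics/c10.png",O)
E
```

```text
turn [ 0.   -0.    0.21]
shift [-0.521 -0.398  2.047] rows 3.0 clk 39.9
```

View pics/c10.png

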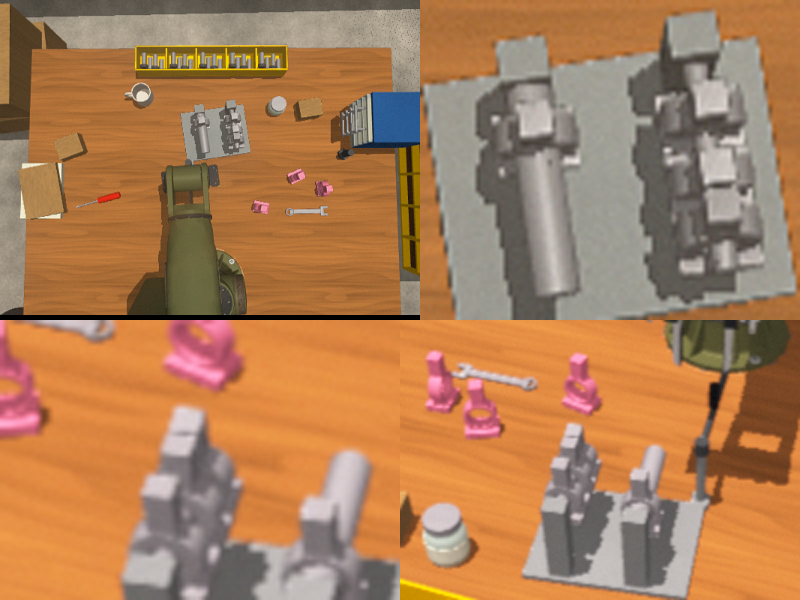

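The top crop shows C on the thick arm and three rings on the thin arm, with L's block at about (315.5,180.8). No stray grey ring is left on the bench. I'll check L's x numerically.

```bash
python3 - <<'E'
from h import *
t=np.load("t10.npz");q=np.load("rack.npy");c,n=np.cos(q[2]),np.sin(q[2])
for nm,u,v in(("A",712,98),("B",719,165),("L",722,204),("C",538,119)):
    p=on(t,((u-420)/4+240,v/4+130),195)-q[:2];print(nm,c*p[0]+n*p[1],-n*p[0]+c*p[1])
E
python3 go.py R -277.5 133.3 247 -2
```

```text
A -50.203910083535064 -63.77538420086431
B -96.20015673407082 -62.04501888064079
L -122.7712245692999 -60.32255218236929
C -48.38484765422397 55.07852005829768
turn [ 0.  -0.   0.2]
shift [-0.523 -0.421 -0.006] rows 1.0 clk 40.0
```

Request:
jog_arm(commands=[{"dx": 0,"dy": 0,"dz": 0,"ax": 0,"ay": 0,"az": 0.2,"gripper": 0.3},{"dx": -0.52,"dy": -0.41,"dz": 0,"ax": 0,"ay": 0,"az": 0,"gripper": 0.3},{"dx": 0,"dy": 0,"dz": 0.7,"ax": 0,"ay": 0,"az": 0,"gripper": 0.3},{"dx": 0,"dy": 0,"dz": 0.7,"ax": 0,"ay": 0,"az": 0,"gripper": 0.3},{"dx": 0,"dy": 0,"dz": 0.65,"ax": 0,"ay": 0,"az": 0,"gripper": 0.3},{"dx": 0,"dy": 0,"dz": 0,"ax": 0,"ay": 0,"az": 0,"gripper": 0.3},{"dx": 0,"dy": 0,"dz": 0,"ax": 0,"ay": 0,"az": 0,"gripper": 1},{"dx": 0,"dy": 0,"dz": 0,"ax": 0,"ay": 0,"az": 0,"gripper": 1},{"dx": 0,"dy": 0,"dz": 0,"ax": 0,"ay": 0,"az": 0,"gripper": 1},{"dx": 0,"dy": 0,"dz": 0,"ax": 0,"ay": 0,"az": 0,"gripper": 1}], squeeze=15)

```text
clock: 41.28
eef_pos: [378.4, 79.3, 165.0]
eef_rot: [3.141, -0.0, 0.098]
wrist_force: [0.0, -0.2, -0.6]
finger_gap: 29.3
finger_force: 0.0
```

Request:
jog_arm(commands=[{"dx": 0,"dy": 0,"dz": 0,"ax": 0,"ay": 0,"az": 0,"gripper": 1},{"dx": 0,"dy": 0,"dz": 0,"ax": 0,"ay": 0,"az": 0,"gripper": 1},{"dx": 0,"dy": 0,"dz": 0,"ax": 0,"ay": 0,"az": 0,"gripper": 1},{"dx": 0,"dy": 0,"dz": 0,"ax": 0,"ay": 0,"az": 0,"gripper": 1}])

```text
clock: 41.78
eef_pos: [378.3, 79.3, 164.8]
eef_rot: [3.141, -0.0, 0.098]
wrist_force: [-0.9, 0.6, 2.4]
finger_gap: 17.8
finger_force: 15.0
```

Request:
jog_arm(commands=[{"dx": 0.02,"dy": 0.27,"dz": 0,"ax": 0,"ay": 0,"az": -0.7,"gripper": 1},{"dx": 0.02,"dy": 0.27,"dz": 0,"ax": 0,"ay": 0,"az": -0.7,"gripper": 1},{"dx": 0.02,"dy": 0.27,"dz": 0,"ax": 0,"ay": 0,"az": -0.7,"gripper": 1},{"dx": 0.02,"dy": 0.27,"dz": 0,"ax": 0,"ay": 0,"az": -0.7,"gripper": 1},{"dx": 0.02,"dy": 0.27,"dz": 0,"ax": 0,"ay": 0,"az": -0.7,"gripper": 1},{"dx": 0.02,"dy": 0.27,"dz": 0,"ax": 0,"ay": 0,"az": -0.7,"gripper": 1},{"dx": 0.02,"dy": 0.27,"dz": 0,"ax": 0,"ay": 0,"az": -0.7,"gripper": 1},{"dx": 0.02,"dy": 0.27,"dz": 0,"ax": 0,"ay": 0,"az": -0.7,"gripper": 1},{"dx": 0.02,"dy": 0.27,"dz": 0,"ax": 0,"ay": 0,"az": -0.7,"gripper": 1},{"dx": 0.02,"dy": 0.27,"dz": 0,"ax": 0,"ay": 0,"az": -0.7,"gripper": 1}])

```text
clock: 43.02
eef_pos: [445.4, 1.7, 164.8]
eef_rot: [-3.141, 0.003, 1.324]
wrist_force: [-3.6, -7.1, 4.5]
finger_gap: 17.7
finger_force: 15.0
```

```bash
python3 go.py R -190 40 165 90;python3 go.py R -190 40 165
```

```text
turn [-0.01  0.01 -2.18]
shift [-0.185  0.78  -0.005] rows 1.0 clk 43.0
shift [ 0.118  0.793 -0.006] rows 1.0 clk 43.0
```

Request:
jog_arm(commands=[{"dx": 0.02,"dy": 0.27,"dz": 0,"ax": 0,"ay": 0,"az": -0.7,"gripper": 1},{"dx": 0.02,"dy": 0.27,"dz": 0,"ax": 0,"ay": 0,"az": -0.7,"gripper": 1},{"dx": 0.02,"dy": 0.2,"dz": 0,"ax": 0,"ay": 0,"az": -0.5,"gripper": 1},{"dx": 0,"dy": 0,"dz": 0,"ax": 0,"ay": 0,"az": 0,"gripper": 1},{"dx": 0,"dy": 0,"dz": 0,"ax": 0,"ay": 0,"az": 0,"gripper": 1}])

```text
clock: 43.65
eef_pos: [475.5, 0.0, 164.8]
eef_rot: [3.141, 0.003, 1.651]
wrist_force: [2.2, -10.3, 0.7]
finger_gap: 17.0
finger_force: 15.0
```

```bash
python3 go.py R -190 40 165 90
```

```text
turn [ 0.    0.02 -0.3 ]
shift [-0.043  0.041 -0.004] rows 1.0 clk 43.6
```

Request:
jog_arm(commands=[{"dx": -0.05,"dy": 0.06,"dz": 0,"ax": 0,"ay": 0,"az": -0.3,"gripper": 1},{"dx": 0,"dy": 0,"dz": 0,"ax": 0,"ay": 0,"az": 0,"gripper": 1},{"dx": 0,"dy": 0,"dz": 0,"ax": 0,"ay": 0,"az": 0,"gripper": 1}])

```text
clock: 44.02
eef_pos: [477.8, -0.1, 164.8]
eef_rot: [3.141, -0.001, 1.704]
wrist_force: [1.9, 4.9, 2.2]
finger_gap: 17.5
finger_force: 15.0
```

```bash
python3 go.py R -190 40 165 90
```

```text
turn [ 0. -0.  0.]
shift [-0.033 -0.017 -0.004] rows 1.0 clk 44.0
```

Request:
jog_arm(commands=[{"dx": 0,"dy": 0,"dz": 0,"ax": 0,"ay": 0,"az": 0,"gripper": 0.5},{"dx": 0,"dy": 0,"dz": 0,"ax": 0,"ay": 0,"az": 0,"gripper": 0.5},{"dx": 0,"dy": 0,"dz": 0,"ax": 0,"ay": 0,"az": 0,"gripper": 0.5},{"dx": 0,"dy": 0,"dz": 0,"ax": 0,"ay": 0,"az": 0,"gripper": 0.5},{"dx": 0,"dy": 0,"dz": -0.8,"ax": 0,"ay": 0,"az": 0,"gripper": 0.5},{"dx": 0,"dy": 0,"dz": -1,"ax": 0,"ay": 0,"az": 0,"gripper": 0.5},{"dx": 0.8,"dy": -0.8,"dz": -0.5,"ax": 0,"ay": 0,"az": 0,"gripper": 0.5},{"dx": 0.8,"dy": -0.8,"dz": 0,"ax": 0,"ay": 0,"az": 0,"gripper": 0.5},{"dx": 0.8,"dy": -0.8,"dz": 0,"ax": 0,"ay": 0,"az": 0,"gripper": 0.5},{"dx": 0,"dy": 0,"dz": 0,"ax": 0,"ay": 0,"az": 0,"gripper": 0.5}])

```text
clock: 45.28
eef_pos: [368.4, 82.9, 257.2]
eef_rot: [3.14, 0.0, 1.706]
wrist_force: [0.6, 0.1, -0.6]
finger_gap: 46.7
finger_force: 0.0
```

```bash
python3 - <<'E'
from h import *
t=shot("top","t11");s=shot("scene","s11")
cv2.imwrite("pics/c11.png",np.hstack([crop(t,235,130,100,100,4),crop(s,180,160,100,100,4)]))
E
```

```text
(no output)
```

View pics/c11.png

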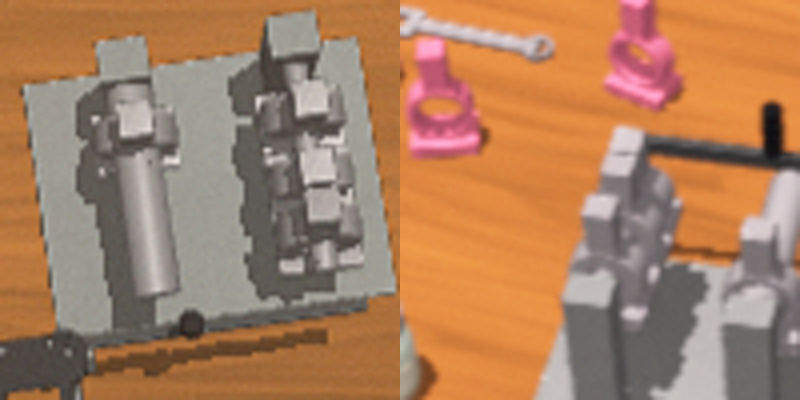

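The keeper is shut and every ring hangs. I'll check numerically the tilt and position of the outermost ring, L.

```bash
python3 - <<'E'
from h import *
t=np.load("t11.npz");q=np.load("rack.npy");c,n=np.cos(q[2]),np.sin(q[2])
def R(u,v,z):
    p=on(t,(u/4+235,v/4+130),z)-q[:2];return np.round([c*p[0]+n*p[1],-n*p[0]+c*p[1]],1)
for nm,u,v,z in(("A top",312,98,195),("B top",318,166,195),("L top",323,205,195),("L block front edge",326,224,195),("B block front",320,184,195),("L foot front left",290,272,99),("L foot front right",350,266,99),("thin tip",324,268,139),("keeper end",366,303,138),("keeper hinge side",90,342,138)):print(nm,R(u,v,z))
E
```

```text
A top [-50.2 -63.8]
B top [-96.8 -61.3]
L top [-123.5  -60.9]
L block front edge [-136.6  -61.1]
B block front [-109.1  -60.9]
L foot front left [-157.5  -38. ]
L foot front right [-159.1  -81.4]
thin tip [-161.3  -59.7]
keeper end [-189.6  -85.4]
keeper hinge side [-190.4  109.6]
```

L's bore centre works out at about x = −133 (limit −143). The keeper ends lie on −190, so it's shut. Nothing moved between the last two views, so I'm handing in.

```bash
python3 -c "
from cell import job
print(job.sign_off())"
```

```text
the job is handed in; nothing more can be done
None
```

I handed the job in, but the sign-off returned no verdict: four rings were on the bench, the 44 mm bore one now hangs on the thick arm and the three 28 mm bore ones on the thin arm, the keeper is shut, and I didn't touch the other things.

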